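# Fish out the pressing plate and rebuild the specimen press

## Robot

A 6-joint arm with a two-finger parallel gripper is mounted at the origin on the work surface. World frame = base frame: x ahead of the robot, y to its left, z up, the work surface at z = 0. Lengths are in mm, angles in rad, forces in N, time in s.
With the tool pointing down it reaches from about 400 to 925 mm from the base axis. Payload 12.5 kg.
Tool frame: the origin (TCP) lies at the very end of the fingers, on their centre line; the grasp point (between the pads) lies 19 mm behind it; z points along the fingers, x is the direction in which the jaws open and shut, and the axes are right-handed (so a half turn about z gives the same grasp; the last joint's range is limited). The gripper opens to 95 mm and grips with 3 to 60 N. Pads are 20 mm wide; open, the fingers measure 119 mm over their backs; the gripper's body (75 mm by 180 mm) begins 59 mm behind the grasp point.
Start: joints at [-1.212, 0.491, 1.559, -0, 1.092, -0.106], TCP at [280.177, -558.702, 214.661] pointing down, gripper open.
Joint ranges: [-3.1, 3.1], [-0.84, 2.19], [0.05, 2.79], [-1.13, 4.28], [0.06, 2.93], [-2.69, 2.69]. Speed limits (rad/s): [2.22, 2.22, 2.79, 3.14, 3.14, 3.14].

## Interface

Orientations are given as [roll, pitch, yaw] about the fixed x, y, z axes, in that order (R = Rz(yaw) Ry(pitch) Rx(roll)).
In Python, from cell import env gives the robot as it stands.
- The arm moves only by the tool arm_command, never from a script. Its argument "motion" is one flat list of numbers, 7 for each row, row after row: the opening, from -1 (shut) to 1 (fully open), then the shift along the tool's x, y, z in mm, then the turn, a rotation vector about the tool's x, y, z in degrees. In form: [fingers, dx, dy, dz, rx, ry, rz, fingers, dx, dy, dz, rx, ry, rz, ...]. A call has 1 to 20 rows; each row is the pose to reach, as a shift and turn from the pose commanded when the call began, along the tool's axes at that moment; what a row does not reach only later rows make up. A row lasts 1/10 s, in which the tool goes at most 50 mm and 8.59 degrees, less where a joint would pass 70% of its speed; a pose out of reach is approached as far as the arm can. A call with a gripper value outside its range is refused whole. The fingers move at their own pace and stop on an object; the grip force is fixed at half the most. Time passes only in rows, so rows that repeat a pose let the fingers close. It gives the time, the measured TCP pose, the force and the opening at its end, in the units of the state.
- env.state(): the state, without advancing time (a new reading comes with each control period).
- env.read_camera(name): name is "side" or "top"; returns (picture, depth): 420x560x3 uint8, red, green, blue; 420x560 float32, mm along the optical axis (not along the pixel's ray), 0 where there is no reading.
- env.calibration(name): a dict with "fx", "fy", "cx", "cy" (pixels), "distortion" ([k1, k2, p1, p2, k3] as OpenCV has them; the pictures are not rectified), "cam_to_world" (4x4, takes a point from camera to world coordinates). Camera axes: x right, y down, z forward; pixel columns grow to the right and rows downward; lengths in mm; the calibration is good to about 2 mm. A picture is of the moment at which its call begins. calibration takes no time and is no camera call.
- env.job_done(): hands the job in, once; it reports no verdict.
Trained networks look in the newest picture that a camera, given by its name, has taken for a name from the list of things; names that differ only in an ending like _2 or _b are one class to them, and where a whole thing is asked for, a point or a joint stands for the part that bears it (a point fixed in the world has none). Each returns a list of dicts, best first, with "confidence" (0 to 1); they miss things now and then, are a little off and sometimes report something else, mostly with a low value. They report only what shows in the picture. A call takes as long as a camera call. They do not tell look-alikes from the thing itself.
- env.recognise(camera, label): "location" ([column, row] in pixels, amid what is visible of it).
- env.silhouettes(camera, label): "region" (420x560 bool, what is visible of it) and "location" ([column, row] in pixels, amid what is visible of it).
- env.spot_point(camera, label): "location" ([column, row] in pixels: a listed point, or the origin of a listed thing).
The state is a dict: "t": time; "joints": joint angles; "qvel": joint speeds; "tau": joint torques, N m; "eef_pos": TCP position; "tcp_rot": TCP orientation; "ft_force": force on the tool from outside, world axes, zero at the start; "moment": the same for the moment, N m; "opening": opening from 0.0 (shut) to 1.0 (fully open).
Only numpy, scipy, OpenCV 4.12 (cv2) and the standard library are available. Lean on these libraries where they do the work, as an engineer would, in place of code of your own. Each camera call takes 0.05 s, during which the arm holds its last target.

## Task

The brass pressing plate has slid under the wire plant stand: draw it out by its knob with the hooked rod (do not touch it with the fingers while its knob is still under the stand), and lay the rod back on the blue mat. Rebuild the specimen press by stacking its parts squarely and flat in the green frame's pocket: the dark base board at the bottom, then every plywood board there is on the table, and the brass plate on top, knob up. Leave the other things on the table where they are.

Things in the scene. Friction and masses are not known exactly. Their poses are not given: they have to be found in the camera images.
- guard: Fixed low wire plant stand (the guard), 190 wide, 155 deep: steel bars across its top 72 to 78 mm above the table, 22 mm apart, no finger passes. Origin on the table at the middle of its open front; x points inward, z up. Sides (y = +-95 mm) and back (x = 155 mm) closed by rails; only the front (x = 0) is open, between two thin legs. A potted cactus is fixed on top at the back, 175 mm high.
- plate_c (a point): Brass pressing plate 80 (x) x 45 (y) x 8 mm (z), 0.1 to 0.16 kg, that slid under the plant stand; a black round knob 14 mm across stands at its middle, from 8 to 36 mm above the plate's underside. Point: centre of the brass slab, 4 mm above its underside; z towards the knob.
- hook_grip (a point): Hooked rod, 0.1 to 0.15 kg: wooden handle 90 (x) x 24 (y) x 34 mm (z); point: the handle's centre, 17 mm above its underside, centre of mass 10 mm ahead. A 6 mm steel rod leaves it along +x at this height to x = 200 mm, turns to +y for 34 mm, then back towards the handle for 20 mm: a flat J with its mouth open to -x.
- hook_mouth (a point): Point in the mouth of the J, at x = 185, y = 17, z = 0 mm from the handle's centre. The mouth is 28 mm wide (y = 3 to 31), its end bar's inner face at x = 197 mm; a knob at this point lies free inside the J and is caught when the rod is drawn along -x.
- mat_c (a point): Blue felt mat lying fixed on the table, 320 (x) x 110 (y) x 3 mm, the hook's place. Point: centre of its top; x along its length, z up.
- press_in (a point): Fixed press frame, green and aluminium. Point: centre of the pocket's floor, 6 mm above the table, x along the pocket, z up. Pocket 87 (x) x 51 mm (y), open above, green walls 54 mm above the floor: end walls across x, and side walls only at the four corners (17 mm long, 8 thick), so the middle 53 mm of each long side is open for fingers. Floor plate 130 x 100 mm.
- base_c (a point): Dark wood base board 80 (x) x 45 (y) x 14 mm, 0.06 kg, lying flat on the table. Point: its centre.
- leaf1_c (a point): Light plywood press board 80 (x) x 45 (y) x 8 mm, 0.035 kg, lying flat on the table, one of two to four alike (not always present). Point: its centre.
- leaf2_c (a point): Light plywood press board 80 (x) x 45 (y) x 8 mm, 0.035 kg, lying flat on the table, one of two to four alike (not always present). Point: its centre.
- leaf3_c (a point): Light plywood press board 80 (x) x 45 (y) x 8 mm, 0.035 kg, lying flat on the table, one of two to four alike (not always present). Point: its centre.
- leaf4_c (a point): Light plywood press board 80 (x) x 45 (y) x 8 mm, 0.035 kg, lying flat on the table, one of two to four alike (not always present). Point: its centre.
- eraser: Bystander: white eraser block 18 x 42 x 12 mm. Origin: centre of its underside. Leave it where it is.
- tape: Bystander: orange roll of tape, 54 across, 18 high mm. Origin: centre of its underside. Leave it where it is.
- ink: Bystander: small amber ink jar, 44 across, 50 high mm. Origin: centre of its underside. Leave it where it is.
- cup: Bystander: white ceramic cup, 72 across, 85 high mm. Origin: centre of its underside. Leave it where it is.
- cactus: Bystander: small terracotta pot with a cactus, 72 across, 130 high mm. Origin: centre of its underside. Leave it where it is.
- sketchbook: Bystander: closed grey sketchbook 105 x 148 x 18 mm. Origin: centre of its underside. Leave it where it is.
- sharpener: Bystander: metal pencil sharpener 26 x 30 x 16 mm. Origin: centre of its underside. Leave it where it is.
Things that resemble listed ones, but are neither listed nor needed, are in the scene too. Of the things that look like the part that bears plate_c, take the one that is farthest to the robot's left at the start.

How it is judged (in metres and radians):
On the way, in this order (a step that is already met when the one before it is completed fails the run):
1. the hooked rod bears on the brass plate while its knob is still under the stand (contact force between hook and plate above 0.1 N and x of plate_c in the frame of guard above 0 m), for 0.05 s.
2. the knob of the brass plate is clear of the stand, 40 mm or more in front of it (x of plate_c in the frame of guard below -0.04 m), for 0.2 s.
At the end, for the whole second after the job is handed in: In the pocket: base board on the floor, all plywood boards present above it, brass plate on top, knob up; each within 7 mm of the pocket centre, flat within 4 and square within 7 degrees, at rest. The rod lies flat and still on the mat, handle centre and mouth over the mat (horizontal distance between each of base_c, leaf1_c, leaf2_c, leaf3_c, leaf4_c, plate_c and press_in below 0.007 m and angle between the z axis of each of base_c, leaf1_c, leaf2_c, leaf3_c, leaf4_c, plate_c and the z axis of press_in, either way round below 0.07 rad and angle between the x axis of each of base_c, leaf1_c, leaf2_c, leaf3_c, leaf4_c, plate_c and the x axis of press_in, either way round below 0.12 rad and linear speed of each of base, leaf1, leaf2, leaf3, leaf4, plate, hook below 0.02 m/s and z of base_c in the frame of press_in below 0.011 m and z of each of leaf1_c, leaf2_c, leaf3_c, leaf4_c, plate_c in the frame of press_in above 0.015 m and z of each of leaf1_c, leaf2_c, leaf3_c, leaf4_c in the frame of plate_c below -0.005 m and angle between plate_c's own z axis and vertical below 0.07 rad and x of hook_grip in the frame of mat_c between -0.145 and 0.145 m and y of hook_grip in the frame of mat_c between -0.055 and 0.055 m and x of hook_mouth in the frame of mat_c between -0.155 and 0.155 m and y of hook_mouth in the frame of mat_c between -0.055 and 0.055 m and z of hook_grip in the frame of mat_c below 0.025 m); the robot touches nothing.
It fails at once if the fingers touch the brass plate while its knob is still under the stand (contact force between the fingers and plate above 0.5 N and x of plate_c in the frame of guard above 0 m).
It fails at once if a bystander is shifted by more than 30 mm (distance of any of eraser, tape, ink, cup, cactus, sketchbook, sharpener from where it was at the start of the episode above 0.03 m).
Of leaf1, leaf2, leaf3, leaf4 only 2 to 4 are there at a start; the rules pass over those that are not, and their reading is None.
At some moment in a run one of plate, hook may be knocked a few centimetres aside while the robot is not near it.
It also fails if it takes over 210 s, if anything falls off the work surface, if the arm or the gripper's body presses on something with over 40 N, if the wrist force passes 120 N, or if a joint passes its speed limit or range.

## Working session

There is one attempt and no reset: what is moved stays moved. The work goes in short steps, Python scripts to look and compute and a tool call to move; the robot and the scene stay as the last step left them, time stands still between calls to the robot, and variables do not carry over. Pictures are saved under pics/ and viewed, and the job is handed in when it is done.

Besides the shell and the picture viewer there is one more tool, called by a JSON object that holds its "fn" and its "kwargs". arm_command: Moves the arm, as the interface text tells. Its arguments: {"type":"object","properties":{"motion":{"type":"array","items":{"type":"number"}}},"required":["motion"]}

```bash
ls -la; mkdir -p pics; cat > h.py <<'E'
import numpy as np, cv2
from cell import env
def save(n,im): cv2.imwrite(f'pics/{n}.png',cv2.cvtColor(im,cv2.COLOR_RGB2BGR))
def K(c):
    d=env.calibration(c); return np.array([[d['fx'],0,d['cx']],[0,d['fy'],d['cy']],[0,0,1]]),np.array(d['distortion'],float),np.array(d['cam_to_world'],float)
def px2w(c,uv,depth=None,z=None):
    k,D,T=K(c); uv=np.array(uv,float).reshape(-1,1,2)
    n=cv2.undistortPoints(uv,k,D).reshape(-1,2); r=np.c_[n,np.ones(len(n))]
    if z is not None:
        d=r@T[:3,:3].T; s=(z-T[2,3])/d[:,2]; return T[:3,3]+d*s[:,None]
    return (r*np.array(depth).reshape(-1,1))@T[:3,:3].T+T[:3,3]
def cloud(c,dep):
    h,w=dep.shape; u,v=np.meshgrid(np.arange(w),np.arange(h))
    P=px2w(c,np.stack([u,v],-1).reshape(-1,2).astype(float),dep.reshape(-1)).reshape(h,w,3); P[dep==0]=np.nan
    return P
def w2px(c,P):
    k,D,T=K(c); Ti=np.linalg.inv(T); return cv2.projectPoints(np.array(P,float).reshape(-1,1,3),cv2.Rodrigues(Ti[:3,:3])[0],Ti[:3,3],k,D)[0].reshape(-1,2)
E
python3 - <<'E'
from h import *
s=env.state();print(s)
for c in ('top','side'):
    im,d=env.read_camera(c); save(c+'0',im); np.save(c+'0d.npy',d); np.save(c+'0i.npy',im)
    print(c,K(c))
    for l in ['guard','plate_c','hook_grip','hook_mouth','mat_c','press_in','base_c','leaf1_c']:
        print(c,l,[(np.round(r['location']),round(r['confidence'],2)) for r in env.spot_point(c,l)])
print(env.state()['t'])
E
```

```text
total 12
drwxr-xr-x  3 agent agent 4096 Dec  6 22:49 .
drwxr-xr-x 23 root  root  4096 Dec  6 22:49 ..
drwxr-xr-x  2 agent agent 4096 Dec  6 22:49 pics
{'t': 0.0, 'joints': array([-1.21160580e+00,  4.91546601e-01,  1.55947014e+00, -6.55036311e-06,
        1.09171723e+00, -1.05592245e-01]), 'qvel': array([ 7.14469754e-04,  4.19642624e-04, -5.37575107e-04,  4.33934090e-04,
       -2.87367229e-05,  1.88205732e-03]), 'tau': array([-7.49904825e-05, -6.12643576e+01, -2.58180696e+01,  6.92777149e-02,
        4.81838908e-02, -9.21571291e-05]), 'eef_pos': array([ 280.07442989, -558.44351283,  214.06268173]), 'tcp_rot': array([-3.14147814e+00,  1.13557258e-03, -1.10601047e+00]), 'ft_force': array([0.25626404, 1.13001653, 0.11305958]), 'moment': array([-0.02086409,  0.05304655,  0.06117266]), 'opening': 1.0028776009992653}
top (array([[407.5287983 ,   0.        , 275.68569827],
       [  0.        , 407.5287983 , 210.25030248],
       [  0.        ,   0.        ,   1.        ]]), array([-0.01814147,  0.        ,  0.        ,  0.        ,  0.        ]), array([[ 1.91790714e-02, -9.94922780e-01,  
[... 1352 characters left out ...]
+02],
       [ 1.66247463e-02, -7.43676667e-01, -6.68332726e-01,
         8.31807530e+02],
       [ 0.00000000e+00,  0.00000000e+00,  0.00000000e+00,
         1.00000000e+00]]))
side guard [(array([289., 311.]), 0.85), (array([344., 216.]), 0.23)]
side plate_c [(array([393., 227.]), 0.92), (array([257., 330.]), 0.83), (array([348., 296.]), 0.75)]
side hook_grip [(array([358., 170.]), 0.57)]
side hook_mouth [(array([342., 214.]), 0.88), (array([325., 145.]), 0.62)]
side mat_c [(array([349., 194.]), 0.81), (array([225., 244.]), 0.55)]
side press_in [(array([290., 160.]), 0.81), (array([157., 355.]), 0.19)]
side base_c [(array([245., 219.]), 0.75)]
side leaf1_c [(array([228., 243.]), 0.66)]
0.9
```

View pics/top0.png

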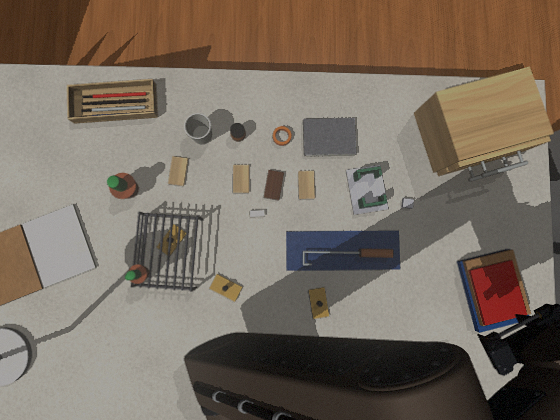

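View pics/side0.png

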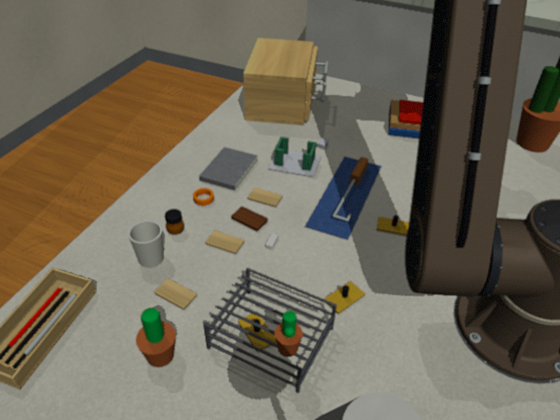

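```bash
python3 - <<'E'
from h import *
im=np.load('top0i.npy'); 
a=cv2.resize(im[190:320,110:250],None,fx=5.6,fy=4.6*1,interpolation=cv2.INTER_CUBIC)
a=cv2.resize(im[195:305,110:250],None,fx=5.4,fy=5.4,interpolation=cv2.INTER_CUBIC); save('c1',a)
a=cv2.resize(im[140:285,270:430],None,fx=4,fy=4,interpolation=cv2.INTER_CUBIC); save('c2',a)
P=cloud('top',np.load('top0d.npy'));np.save('top0P.npy',P)
Ps=cloud('side',np.load('side0d.npy'));np.save('side0P.npy',Ps)
for n,(u,v) in dict(leafA=(179,170),leafB=(241,178),leafC=(307,185),base=(274,184),plate=(172,239),knob=(179,233),dec=(226,288),dec2=(317,300),grip=(377,253),mouth=(310,258),mat=(343,240),erz=(258,213),floor=(367,188),table=(220,220)).items(): print(n,P[v,u].round(1))
for l in ['leaf1_c','base_c','plate_c','eraser','sharpener','sketchbook','tape','ink','cup','cactus','guard']:
  for c in ['top','side']:
    print(c,l,[(np.round(r['location']),round(r['confidence'],2)) for r in env.recognise(c,l)])
E
```

```text
leafA [666.3 224.   12.8]
leafB [647.9  49.4  10.5]
leafC [ 632.7 -137.7    8.4]
base [631.3 -43.9  20.7]
plate [472.  232.5  24. ]
knob [486.6 202.1  81.3]
dec [343.5  79.6  37.8]
dec2 [ 312.3 -169.2    7.9]
grip [ 444.6 -327.9   40.6]
mouth [ 427.2 -148.8    5.6]
mat [ 479.2 -241.4    4.9]
erz [549.3  -1.   16.5]
floor [ 628.  -308.8    9.3]
table [528.3 105.2   5.1]
top leaf1_c [(array([242., 173.]), 0.91), (array([374., 255.]), 0.69)]
side leaf1_c [(array([174., 293.]), 0.69), (array([224., 240.]), 0.61)]
top base_c [(array([274., 185.]), 0.91)]
side base_c [(array([249., 217.]), 0.56), (array([281., 333.]), 0.54), (array([346., 203.]), 0.51), (array([263., 198.]), 0.37)]
top plate_c [(array([173., 236.]), 0.72), (array([316., 301.]), 0.68), (array([226., 287.]), 0.62)]
side plate_c [(array([350., 294.]), 0.91), (array([253., 332.]), 0.83), (array([393., 227.]), 0.74)]
top eraser [(array([305., 184.]), 0.64)]
side eraser [(array([271., 240.]), 0.66)]
top sharpener [(array([410., 201.]), 0.6), (array([365., 191.]), 0.57), (array([370., 250.]), 0.32)]
side sharpener [(array([322., 146.]), 0.4), (array([204., 197.]), 0.31), (array([359., 176.]), 0.16)]
top sketchbook [(array([330., 138.]), 0.72), (array([196., 130.]), 0.7)]
side sketchbook [(array([226., 168.]), 0.65)]
top tape [(array([284., 130.]), 0.63)]
side tape [(array([205., 199.]), 0.59)]
top ink [(array([236., 130.]), 0.54)]
side ink [(array([172., 219.]), 0.86)]
top cup [(array([199., 130.]), 0.86), (array([285., 129.]), 0.66)]
side cup [(array([149., 241.]), 0.96), (array([266., 195.]), 0.15)]
top cactus [(array([122., 187.]), 0.94)]
side cactus [(array([153., 339.]), 0.82)]
top guard [(array([153., 253.]), 0.89)]
side guard [(array([280., 331.]), 0.64)]
```

```bash
python3 - <<'E'
from h import *
im=np.load('side0i.npy'); 
a=cv2.resize(im[265:390,195:345],None,fx=4.8,fy=4.8,interpolation=cv2.INTER_CUBIC); save('c3',a)
E
```

```text
(no output)
```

View pics/c1.png

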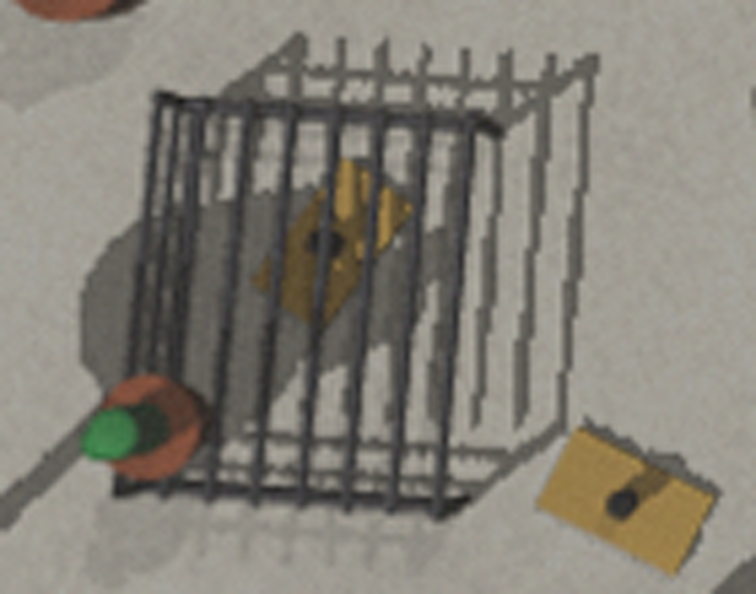

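View pics/c2.png

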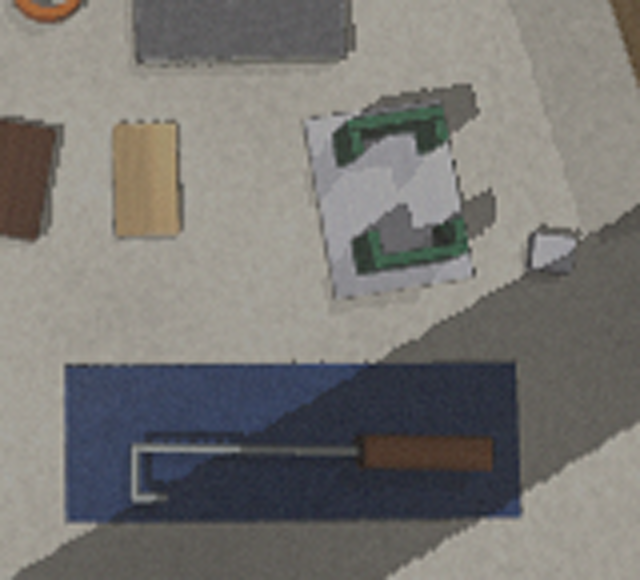

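View pics/c3.png

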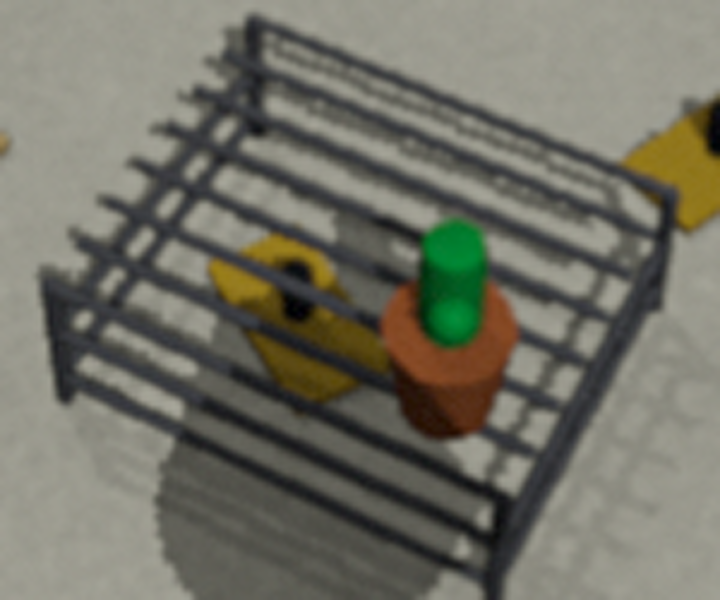

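```bash
cat >> h.py <<'E'
def fit(c,mask,z,show=True):
    cs,_=cv2.findContours(mask.astype(np.uint8),cv2.RETR_EXTERNAL,cv2.CHAIN_APPROX_NONE)
    k=max(cs,key=cv2.contourArea).reshape(-1,2)
    W=px2w(c,k,z=z)[:,:2].astype(np.float32)
    (cx,cy),(w,h),a=cv2.minAreaRect(W)
    if w<h: w,h=h,w; a+=90
    a=(a+90)%180-90
    return np.round([cx,cy,w,h,a],1)
E
python3 - <<'E'
from h import *
im=np.load('top0i.npy'); hsv=cv2.cvtColor(im,cv2.COLOR_RGB2HSV)
for p in [(179,170),(241,178),(307,185),(274,184),(172,225),(226,290),(317,296),(300,240),(380,260),(380,253),(392,170),(258,213),(355,190)]: print(p,hsv[p[1],p[0]])
def comp(m,u,v):
    n,l,s,c=cv2.connectedComponentsWithStats(m.astype(np.uint8)); 
    return l==l[v,u]
H,S,V=[hsv[...,i].astype(int) for i in range(3)]
wood=(S>60)&(H<30)&(V>110)
for n,u,v in [('A',179,170),('B',241,178),('C',307,185)]: print(n,fit('top',comp(wood,u,v),8))
dark=(V<105)&(H<20)&(S>60); print('base',fit('top',comp(dark,274,184),14))
blue=(H>100)&(H<130)&(S>90); m=comp(cv2.morphologyEx(blue.astype(np.uint8),cv2.MORPH_CLOSE,np.ones((9,9))),300,240); print('mat',fit('top',m,3))
han=(H<20)&(S>90)&(V<160); print('handle',fit('top',comp(han,380,253),34))
E
```

```text
(179, 170) [ 19  92 156]
(241, 178) [ 17  92 152]
(307, 185) [ 18  91 152]
(274, 184) [12 86 83]
(172, 225) [20 53 72]
(226, 290) [17 99 93]
(317, 296) [ 19 120  91]
(300, 240) [110 111  94]
(380, 260) [109  64  56]
(380, 253) [11 99 80]
(392, 170) [ 23  21 157]
(258, 213) [ 10   5 162]
(355, 190) [114   8 159]
A [665.5 229.6  79.7  43.7  -6.2]
B [647.   51.   77.5  42.5   1.5]
C [ 634.2 -135.    79.    44.1    3.8]
base [631.3 -42.5  78.8  43.3  -8.7]
mat [ 451.1 -193.3  220.4  103.7  -87.7]
handle [ 446.  -328.5   85.8   19.1  -89. ]
```

```bash
python3 - <<'E'
from h import *
im=np.load('top0i.npy')
a=cv2.resize(im[155:220,340:400],None,fx=9,fy=9,interpolation=cv2.INTER_CUBIC); save('c4',a)
a=cv2.resize(im[240:285,280:410],None,fx=6,fy=6,interpolation=cv2.INTER_CUBIC); save('c5',a)
im=np.load('side0i.npy')
a=cv2.resize(im[130:180,260:330],None,fx=10,fy=10,interpolation=cv2.INTER_CUBIC); save('c6',a)
E
```

```text
(no output)
```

View pics/c4.png

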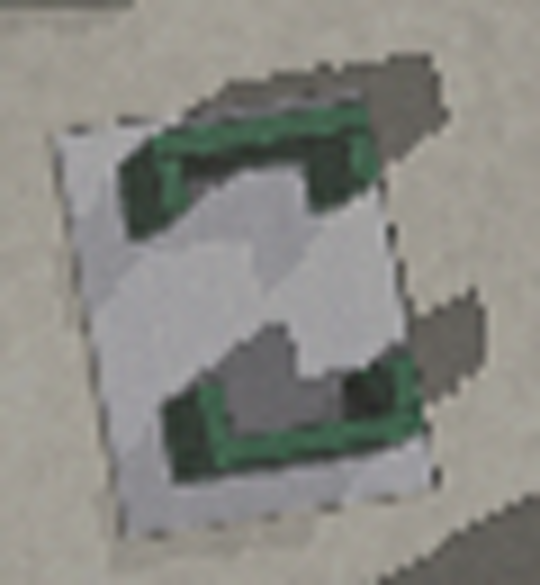

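View pics/c5.png

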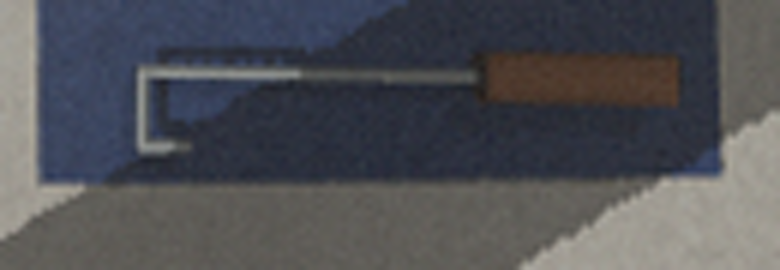

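View pics/c6.png

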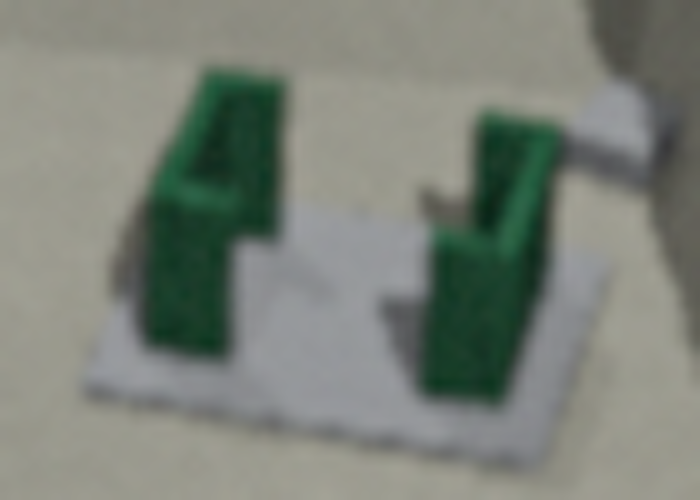

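```bash
python3 - <<'E'
from h import *
q=lambda p,s,o:np.array(p)/s+np.array(o)-0.5+0.5/s
def pp(n,c,pts,s,o,z):
    W=px2w(c,[q(p,s,o) for p in pts],z=z); print(n,W[:,:2].round(1).tolist()); return W[:,:2]
W=pp('plate','top',[(60,130),(122,535),(438,485)],9,(340,155),6)
print('ctr TL-BR',(W[0]+W[2])/2, 'ang TL-BL',np.degrees(np.arctan2(*(W[0]-W[1])[::-1])),np.linalg.norm(W[0]-W[1]),np.linalg.norm(W[2]-W[1]))
# side: plate corners
W=pp('plateS','side',[(85,385),(545,470),(610,262)],10,(260,130),6)
print('ctr',(W[0]+W[2])/2,np.linalg.norm(W[0]-W[1]),np.linalg.norm(W[2]-W[1]),np.degrees(np.arctan2(*(W[0]-W[1])[::-1])))
# green top outer corners
im=np.load('top0i.npy');hsv=cv2.cvtColor(im,cv2.COLOR_RGB2HSV).astype(int)
print('guard px')
# mat in c5
W=pp('mat','top',[(38,-54),(40,183),(722,178)],6,(280,240),3)
print('mat ctr',(W[0]+W[2])/2,np.linalg.norm(W[2]-W[1]),W[2]-W[1])
W=pp('matc2','top',[(66,365),(66,520),(520,515),(517,363)],4,(270,140),3); print(W.mean(0))
W=pp('handle','top',[(485,55),(487,100),(680,106),(678,57)],6,(280,240),34); print(W.mean(0),np.degrees(np.arctan2(*((W[0]+W[1]-W[2]-W[3]))[::-1])))
W=pp('rod: elbow,start,tip end','top',[(143,72),(475,78),(145,150),(190,147)],6,(280,240),20)
# guard top corners z75 in c1
W=pp('guardtop','top',[(165,97),(490,122),(450,512),(120,490)],5.4,(110,195),75);print(W.mean(0))
W=pp('knob','top',[(325,238)],5.4,(110,195),30)
W=pp('knobdec','top',[(624,500)],5.4,(110,195),34)
W=pp('dec corners','top',[(585,428),(715,492),(675,575),(540,503)],5.4,(110,195),8);print(W.mean(0))
W=pp('plate corners','top',[(345,160),(410,207),(320,328),(260,280)],5.4,(110,195),8);print(W.mean(0))
# side
W=pp('S knob','side',[(297,287)],4.8,(195,265),24)
W=pp('S guardtop','side',[(252,20),(672,192),(505,500),(45,280)],4.8,(195,265),75);print(W.mean(0))
E
```

```text
plate [[682.0, -249.9], [553.2, -269.7], [571.2, -370.2]]
ctr TL-BR [ 626.60239289 -310.04052334] ang TL-BL 8.755005710639079 130.35337813416024 102.06907670543768
plateS [[681.0, -247.3], [553.2, -267.6], [572.3, -365.5]]
ctr [ 626.64663345 -306.37362928] 129.42848809620338 99.72820330327818 9.044999713670569
guard px
mat [[502.5, -80.3], [392.5, -83.1], [400.3, -403.0]]
mat ctr [ 451.40911154 -241.6835195 ] 320.03966056334474 [   7.78958193 -319.94484954]
matc2 [[501.7, -80.9], [393.7, -82.7], [402.7, -402.2], [509.6, -401.1]]
[ 451.94565903 -241.75993601]
handle [[455.4, -283.9], [435.0, -284.8], [433.8, -373.7], [456.1, -372.9]]
[ 445.06014792 -328.8164077 ] 89.86701832364277
rod: elbow,start,tip end [[444.7, -128.8], [444.8, -282.5], [409.1, -130.2], [410.9, -150.8]]
guardtop [[538.4, 307.4], [529.6, 149.2], [341.8, 161.5], [349.3, 319.3]]
[439.76016833 234.3357478 ]
knob [[472.6, 237.3]]
knobdec [[345.3, 82.3]]
dec corners [[379.0, 105.8], [347.8, 38.6], [305.7, 57.8], [340.7, 127.5]]
[343.29337172  82.40430576]
plate corners [[513.5, 233.9], [490.0, 199.4], [427.1, 242.9], [451.0, 274.7]]
[470.41663588 237.71832268]
S knob [[472.7, 238.3]]
S guardtop [[533.3, 158.3], [343.0, 166.8], [349.6, 319.6], [543.4, 309.0]]
[442.30316474 238.41503811]
```

Pictures: the top view has three brass plates with knobs, at (172,239), (226,286) and (317,301). The one at (172,239) is under the stand and farthest left (+y), so it is the one meant; crop c1 confirms this. There are three plywood boards at (179,170), (241,178) and (307,185), with the dark base at (274,184). The frame is at (367,188) and the hook lies on the mat. The stand's open front faces right (-y).

```bash
cat >> h.py <<'E'
from scipy.spatial.transform import Rotation as R
def go(x,y,z,yaw):
    s=env.state(); p=np.array(s['eef_pos']); r=R.from_euler('xyz',s['tcp_rot'])
    t=R.from_euler('xyz',[np.pi,0,np.radians(yaw)])
    d=r.inv().apply(np.array([x,y,z])-p); q=(r.inv()*t).as_rotvec(degrees=True)
    print('t%.1f'%s['t'],'pos',p.round(1),'rpy',np.degrees(s['tcp_rot']).round(2),'F',s['ft_force'].round(1),'op',round(s['opening'],3),'-> d',d.round(1),'rot',q.round(2),'n>=',int(max(np.linalg.norm(d)/50,np.linalg.norm(q)/8.59))+1)
E
python3 -c "
from h import *
go(445,-328,80,0)"
```

```text
t2.0 pos [ 280.2 -558.7  214.7] rpy [180.    -0.   -63.37] F [ 0.3  0.6 -1. ] op 1.0 -> d [-132.3 -250.7  134.6] rot [  0.    -0.   -63.37] n>= 8
```

{"fn": "arm_command", "kwargs": {"motion": [1,-132,-251,80,0,0,-63.4,1,-132,-251,80,0,0,-63.4,1,-132,-251,80,0,0,-63.4,1,-132,-251,80,0,0,-63.4,1,-132,-251,80,0,0,-63.4,1,-132,-251,80,0,0,-63.4,1,-132,-251,80,0,0,-63.4,1,-132,-251,134,0,0,-63.4,1,-132,-251,134,0,0,-63.4,1,-132,-251,134,0,0,-63.4,1,-132,-251,134,0,0,-63.4,1,-132,-251,134,0,0,-63.4]}}

```text
t: 3.2
eef_pos: [445.7, -329.0, 82.3]
tcp_rot: [3.14, -0.002, -0.001]
ft_force: [-0.3, -0.7, -0.5]
opening: 1.0
```

```bash
python3 - <<'E'
from h import *
im,d=env.read_camera('side'); save('s1',im)
im,d=env.read_camera('top'); save('t1',im); np.save('t1.npy',im)
go(445,-328,9,0)
E
```

```text
t3.3 pos [ 445.6 -328.7   81.9] rpy [ 1.7992e+02 -8.0000e-02 -2.0000e-02] F [-0.4  0.2 -0.6] op 1.0 -> d [-0.7 -0.8 72.9] rot [ 0.08 -0.08 -0.02] n>= 2
```

View pics/t1.png

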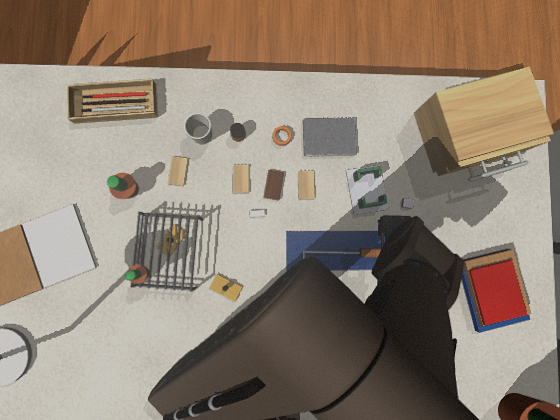

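View pics/s1.png

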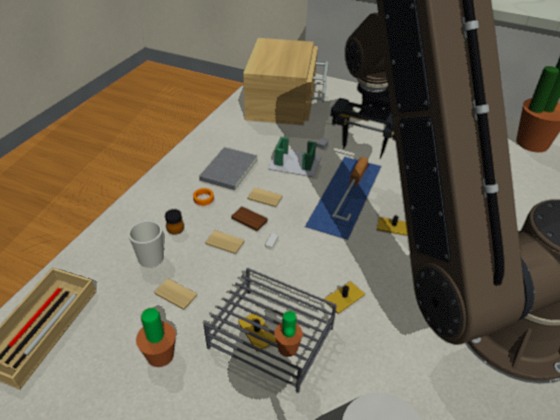

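The gripper straddles the handle: side view (365,120) is above the handle at (358,170), and nothing else is close. I'll go down and grip.

{"fn": "arm_command", "kwargs": {"motion": [1,0,0,40,0,0,0,1,0,0,73,0,0,0,1,0,0,73,0,0,0,1,0,0,73,0,0,0,-1,0,0,73,0,0,0,-1,0,0,73,0,0,0,-1,0,0,73,0,0,0,-1,0,0,73,0,0,0,-1,0,0,73,0,0,0,-1,0,0,73,0,0,0,-1,0,0,73,0,0,0,-1,0,0,73,0,0,0]}}

```text
t: 4.5
eef_pos: [445.4, -328.2, 7.6]
tcp_rot: [-3.142, 0.0, 0.001]
ft_force: [0.6, -0.3, 0.8]
opening: 0.384
```

```bash
python3 - <<'E'
from h import *
im,d=env.read_camera('side'); save('s2',cv2.resize(im[80:250,280:420],None,fx=3.5,fy=3.5))
go(445,-328,60,0)
for l in ['plate_c','hook_mouth']:
    print([(np.round(r['location']),round(r['confidence'],2)) for r in env.spot_point('side',l)])
E
```

```text
t4.5 pos [ 445.3 -328.2    7.6] rpy [-1.8e+02  1.0e-02  3.0e-02] F [ 0.5 -0.1 -1. ] op 0.34 -> d [ -0.4  -0.2 -52.4] rot [-0.    0.01  0.03] n>= 2
[(array([252., 332.]), 0.79), (array([348., 295.]), 0.65), (array([394., 227.]), 0.62), (array([174., 228.]), 0.36)]
[(array([342., 216.]), 0.6)]
```

View pics/s2.png

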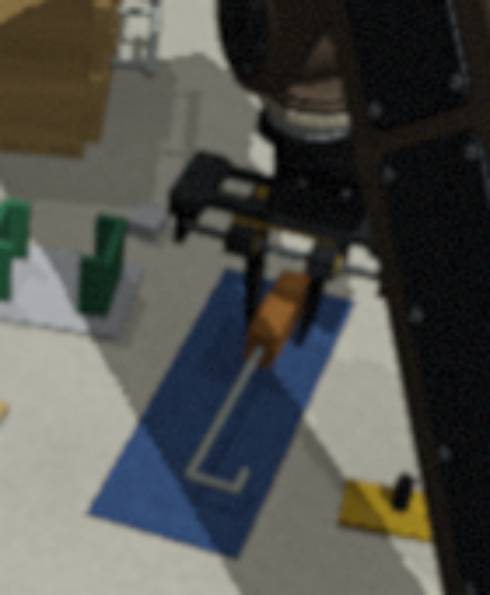

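{"fn": "arm_command", "kwargs": {"motion": [-1,0,0,0,0,0,0,-1,0,0,0,0,0,0,-1,0,0,0,0,0,0,-1,0,0,0,0,0,0,-1,0,0,0,0,0,0,-1,0,0,-30,0,0,0,-1,0,0,-65,0,0,0,-1,0,0,-65,0,0,0,-1,0,0,-65,0,0,0]}}

```text
t: 5.55
eef_pos: [445.4, -328.3, 73.0]
tcp_rot: [3.141, -0.001, 0.001]
ft_force: [-0.3, 0.6, -0.9]
opening: 0.254
```

```bash
python3 - <<'E'
from h import *
im,d=env.read_camera('top');im,d=env.read_camera('side'); save('s3',cv2.resize(im[60:250,280:420],None,fx=3.1,fy=3.1))
for l in ['plate_c','guard']:
  for c in ['side','top']:
    print([(np.round(r['location']),round(r['confidence'],2)) for r in env.spot_point(c,l)])
go(484,-82,72,-9)
E
```

```text
[(array([257., 333.]), 0.85), (array([347., 299.]), 0.77), (array([289., 310.]), 0.49)]
[(array([225., 287.]), 0.71), (array([169., 237.]), 0.68), (array([199., 250.]), 0.17)]
[(array([289., 312.]), 0.97)]
[(array([199., 252.]), 0.69), (array([364., 189.]), 0.36)]
t5.8 pos [ 445.1 -328.    71.8] rpy [-1.7994e+02  6.0000e-02  3.0000e-02] F [ 1.   0.3 -0.4] op 0.251 -> d [  39.  -245.9   -0. ] rot [-0.05  0.07  9.03] n>= 5
```

View pics/s3.png

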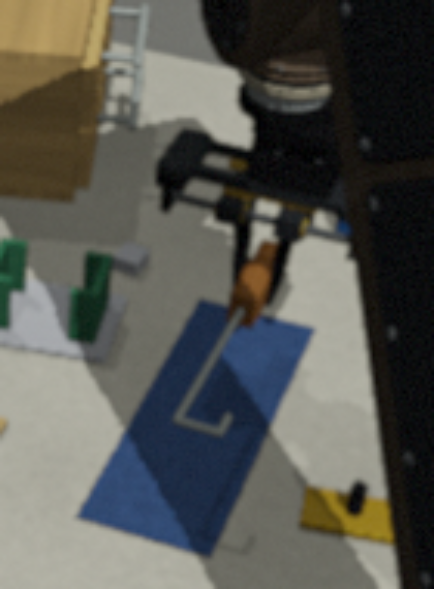

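The rod is held (opening 0.254, about 24 mm) and level. Next I take it to the front of the stand.

{"fn": "arm_command", "kwargs": {"motion": [-1,8,-30,0,0,0,2,-1,15,-70,0,0,0,4,-1,22,-115,0,0,0,6,-1,28,-160,0,0,0,8,-1,35,-205,0,0,0,9,-1,39,-235,0,0,0,9,-1,39,-246,0,0,0,9,-1,39,-246,25,0,0,9,-1,39,-246,50,0,0,9,-1,39,-246,61,0,0,9,-1,39,-246,61,0,0,9,-1,39,-246,61,0,0,9]}}

```text
t: 7.05
eef_pos: [484.4, -82.7, 11.9]
tcp_rot: [3.142, 0.0, -0.157]
ft_force: [0.0, -0.4, -0.5]
opening: 0.252
```

```bash
python3 - <<'E'
from h import *
im,d=env.read_camera('top');save('t4',cv2.resize(im[180:310,120:330],None,fx=3.8,fy=3.8));im,d=env.read_camera('side'); save('s4',cv2.resize(im[170:390,190:400],None,fx=2.7,fy=2.7))
for l in ['hook_mouth','plate_c']:
  for c in ['side','top']:
    r=env.spot_point(c,l); print(c,l,[(np.round(q['location']),px2w(c,q['location'],z=23 if l=='hook_mouth' else 4)[0].round(),round(q['confidence'],2)) for q in r])
go(492.3,67.6,11,-9)
E
```

```text
side hook_mouth [(array([274., 273.]), array([497., 104.,  23.]), 0.91)]
top hook_mouth [(array([222., 230.]), array([500.,  96.,  23.]), 0.47)]
side plate_c [(array([346., 296.]), array([342.,  81.,   4.]), 0.76), (array([391., 227.]), array([ 313., -169.,    4.]), 0.74), (array([257., 329.]), array([474., 235.,   4.]), 0.58)]
top plate_c [(array([173., 238.]), array([476., 236.,   4.]), 0.67), (array([405., 203.]), array([ 589., -418.,    4.]), 0.43)]
t7.3 pos [484.5 -82.3  12.2] rpy [ 1.7999e+02 -6.0000e-02 -8.9700e+00] F [ 0.  -0.2 -2. ] op 0.254 -> d [ -15.7 -149.3    1.2] rot [ 0.01 -0.06  0.03] n>= 4
```

View pics/t4.png

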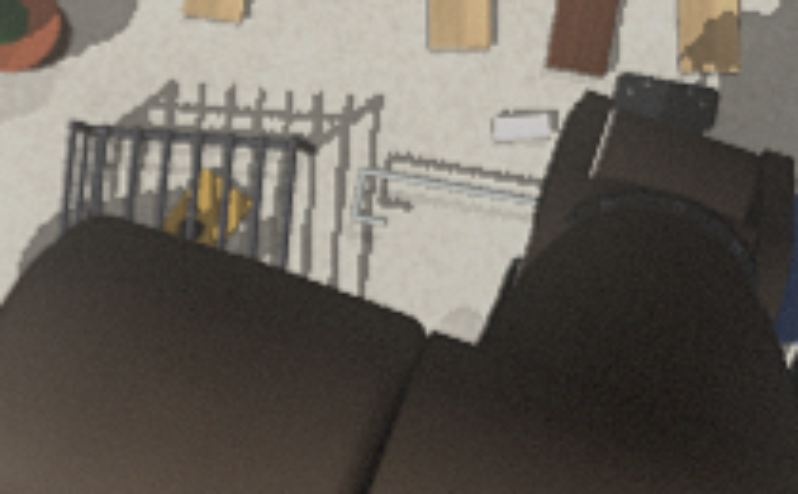

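View pics/s4.png

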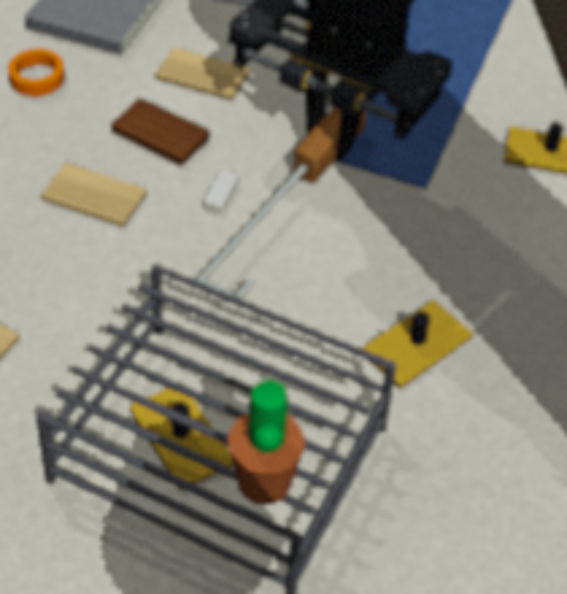

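{"fn": "arm_command", "kwargs": {"motion": [-1,-3,-25,1,0,0,0,-1,-5,-50,1,0,0,0,-1,-8,-75,1,0,0,0,-1,-11,-100,1,0,0,0,-1,-13,-125,1,0,0,0,-1,-16,-149,1,0,0,0,-1,-16,-149,1,0,0,0,-1,-16,-149,1,0,0,0]}}

```text
t: 8.15
eef_pos: [491.7, 67.7, 10.8]
tcp_rot: [3.142, -0.0, -0.155]
ft_force: [0.1, -1.1, -1.3]
opening: 0.252
```

```bash
python3 - <<'E'
from h import *
im,d=env.read_camera('top');save('t5',cv2.resize(im[180:310,120:330],None,fx=3.8,fy=3.8));im,d=env.read_camera('side'); save('s5',cv2.resize(im[240:390,190:360],None,fx=4.,fy=4.,interpolation=cv2.INTER_CUBIC))
go(463.6,72.1,11,-9)
E
```

```text
t8.2 pos [491.7  66.9  10.7] rpy [ 1.7999e+02 -1.0000e-02 -8.9900e+00] F [ 0.1 -0.4 -1.1] op 0.25 -> d [-28.6  -0.8  -0.3] rot [ 0.01 -0.01  0.01] n>= 1
```

View pics/t5.png

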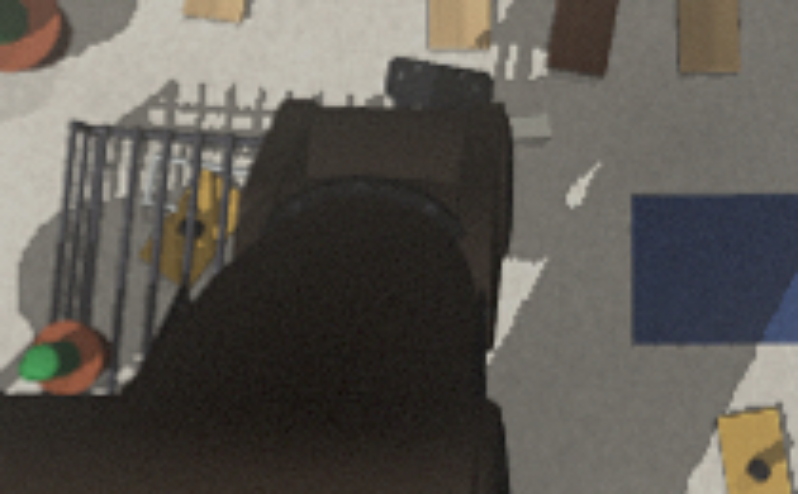

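View pics/s5.png

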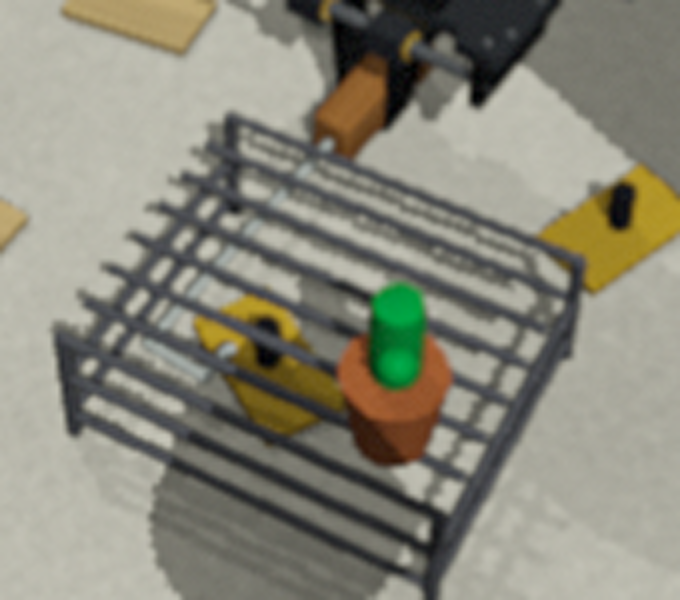

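The return tip (230,345 in the crop) is just past the knob (268,340), with only a few mm of margin. I'll go 7 mm deeper, then move sideways by 29 mm.

{"fn": "arm_command", "kwargs": {"motion": [-1,0,-7,0,0,0,0,-1,0,-7,0,0,0,0,-1,-10,-7,0,0,0,0,-1,-20,-7,0,0,0,0,-1,-28,-7,0,0,0,0,-1,-28,-7,0,0,0,0]}}

```text
t: 8.85
eef_pos: [463.6, 78.9, 10.7]
tcp_rot: [3.141, 0.001, -0.156]
ft_force: [-0.1, -0.4, -1.1]
opening: 0.252
```

```bash
python3 - <<'E'
from h import *
im,d=env.read_camera('side'); save('s6',cv2.resize(im[240:390,190:360],None,fx=4.,fy=4.,interpolation=cv2.INTER_CUBIC))
go(463.6,72.1,11,-9)
E
```

```text
t8.9 pos [464.6  78.8  10.7] rpy [ 1.7999e+02  1.0000e-02 -8.9600e+00] F [-0.9 -0.2 -1.4] op 0.25 -> d [ 0.1  6.8 -0.3] rot [0.01 0.01 0.04] n>= 1
```

View pics/s6.png

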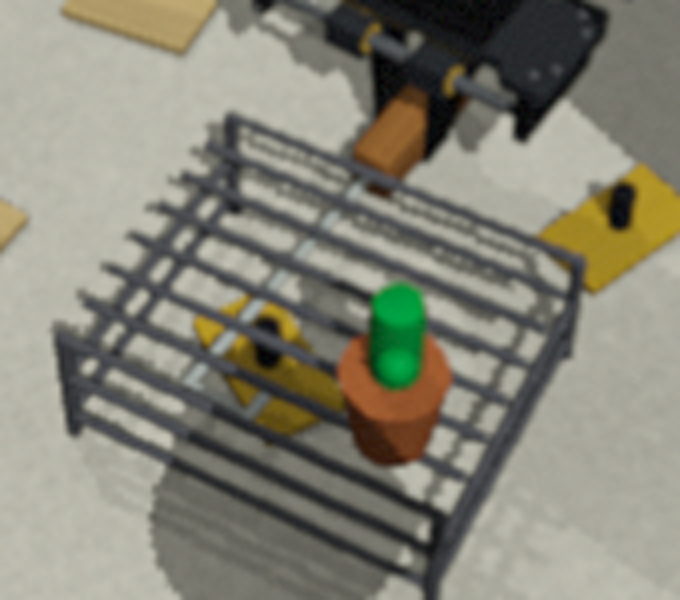

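{"fn": "arm_command", "kwargs": {"motion": [-1,0,10,0,0,0,0,-1,0,20,0,0,0,0,-1,0,28,0,0,0,0,-1,0,34,0,0,0,0,-1,1,42,0,0,0,0,-1,2,52,0,0,0,0,-1,3,62,0,0,0,0,-1,4,72,0,0,0,0,-1,5,82,0,0,0,0,-1,5,82,0,0,0,0]}}

```text
t: 9.9
eef_pos: [457.3, -4.2, 10.6]
tcp_rot: [3.141, -0.0, -0.158]
ft_force: [0.0, 0.2, -0.5]
opening: 0.25
```

```bash
python3 - <<'E'
from h import *
im,d=env.read_camera('side'); save('s7',cv2.resize(im[200:390,190:380],None,fx=3.1,fy=3.1,interpolation=cv2.INTER_CUBIC))
go(463.6,72.1,11,-9)
E
```

```text
t9.9 pos [457.3  -3.7  10.6] rpy [ 1.7999e+02 -1.0000e-02 -9.0400e+00] F [-0.2  0.8 -1.7] op 0.25 -> d [ -5.7 -75.8  -0.4] rot [ 0.01 -0.01 -0.04] n>= 2
```

View pics/s7.png

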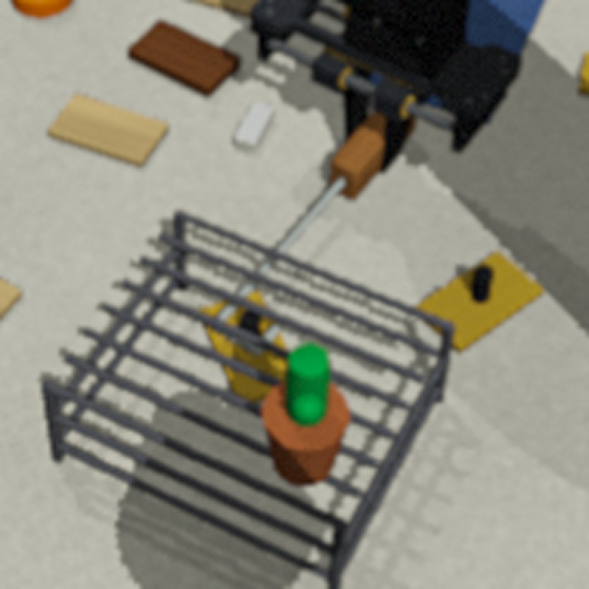

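The plate follows: the knob is caught in the J at crop (252,318). I'll keep pulling, 126 mm more.

{"fn": "arm_command", "kwargs": {"motion": [-1,1,8,0,0,0,0,-1,2,18,0,0,0,0,-1,3,28,0,0,0,0,-1,4,38,0,0,0,0,-1,5,48,0,0,0,0,-1,6,58,0,0,0,0,-1,7,68,0,0,0,0,-1,8,78,0,0,0,0,-1,9,88,0,0,0,0,-1,10,98,0,0,0,0,-1,11,108,0,0,0,0,-1,12,118,0,0,0,0,-1,13,126,0,0,0,0,-1,13,126,0,0,0,0,-1,13,126,0,0,0,0]}}

```text
t: 11.45
eef_pos: [450.4, -129.6, 10.6]
tcp_rot: [3.142, 0.0, -0.157]
ft_force: [-0.6, -0.6, -0.9]
opening: 0.252
```

```bash
python3 - <<'E'
from h import *
im,d=env.read_camera('side'); save('s8',cv2.resize(im[160:390,190:400],None,fx=2.6,fy=2.6,interpolation=cv2.INTER_CUBIC))
im,d=env.read_camera('top');save('t8',cv2.resize(im[180:310,120:330],None,fx=3.8,fy=3.8))
for c in ['side','top']:
    print(c,[(q['location'],px2w(c,q['location'],z=4)[0].round()) for q in env.spot_point(c,'plate_c')])
go(463.6,72.1,11,-9)
E
```

```text
side [([297.9, 272.4], array([459.,  64.,   4.])), ([389.7, 224.9], array([ 317., -173.,    4.])), ([344.9, 295.8], array([344.,  81.,   4.])), ([332.5, 212.6], array([ 458., -154.,    4.]))]
top [([236.0, 244.6], array([460.,  59.,   4.]))]
t11.7 pos [ 450.5 -129.2   10.6] rpy [180.     0.    -8.94] F [-0.2  0.2 -1.7] op 0.252 -> d [ -18.3 -200.9   -0.4] rot [0.   0.   0.06] n>= 5
```

View pics/s8.png

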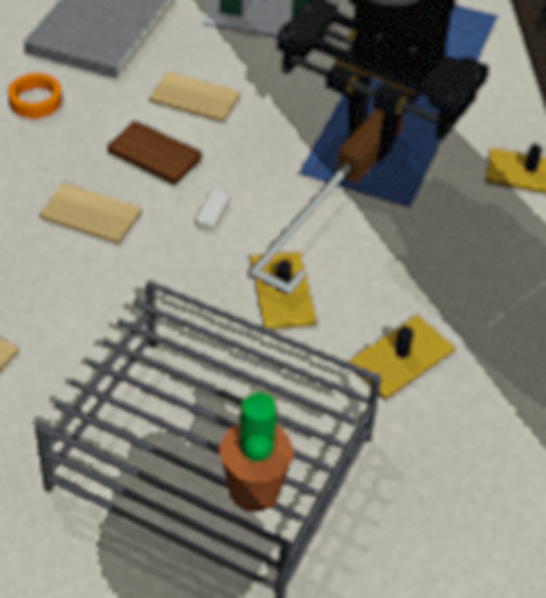

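View pics/t8.png

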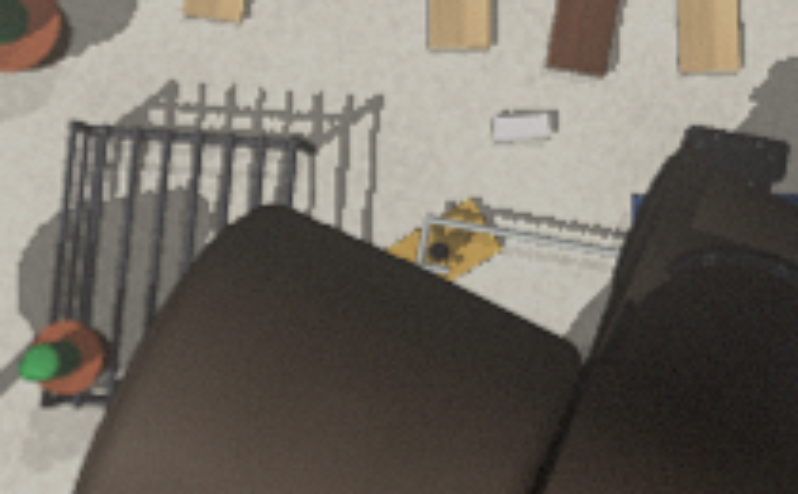

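The knob is clear of the stand, at about (459,61), so roughly 97 mm in front. I'll unload the hook, lift it over the knob, and return it to the mat.

{"fn": "arm_command", "kwargs": {"motion": [-1,0,-6,0,0,0,0,-1,0,-6,0,0,0,0,-1,0,-6,-20,0,0,0,-1,0,-6,-45,0,0,0,-1,0,-6,-60,0,0,0,-1,0,-6,-60,0,0,0]}}

```text
t: 12.25
eef_pos: [452.2, -123.6, 72.1]
tcp_rot: [3.141, -0.003, -0.156]
ft_force: [-0.2, 0.3, -0.2]
opening: 0.246
```

```bash
python3 - <<'E'
from h import *
im,d=env.read_camera('side'); save('s9',cv2.resize(im[160:390,190:400],None,fx=2.6,fy=2.6,interpolation=cv2.INTER_CUBIC))
go(450,-328,70,-1)
E
```

```text
t12.3 pos [ 451.7 -123.5   71.1] rpy [ 1.7997e+02 -1.0000e-01 -8.9500e+00] F [-0.1 -0.2 -0.6] op 0.253 -> d [ 30.1 202.3   1.3] rot [ 0.04 -0.1  -7.95] n>= 5
```

View pics/s9.png

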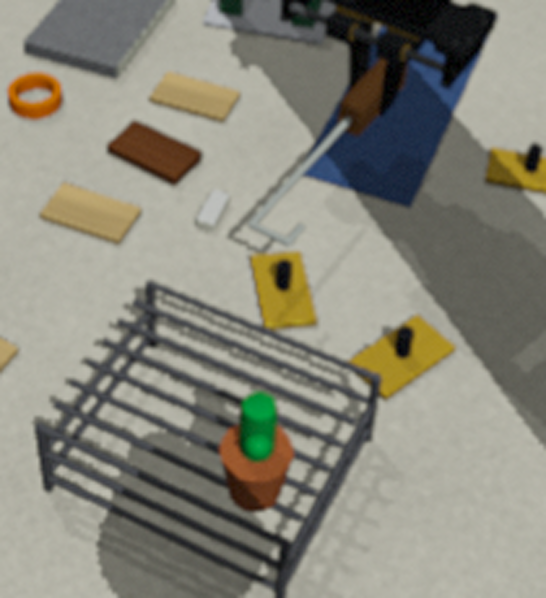

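The rod is free and the plate stayed in place. Back to the mat.

{"fn": "arm_command", "kwargs": {"motion": [-1,5,40,1,0,0,-2,-1,11,80,1,0,0,-4,-1,18,125,1,0,0,-6,-1,25,165,1,0,0,-8,-1,30,195,1,0,0,-8,-1,30,202,1,0,0,-8,-1,30,202,30,0,0,-8,-1,30,202,50,0,0,-8,-1,30,202,60,0,0,-8,-1,30,202,64,0,0,-8,-1,30,202,64,0,0,-8,1,30,202,64,0,0,-8,1,30,202,64,0,0,-8,1,30,202,64,0,0,-8,1,30,202,64,0,0,-8,1,30,202,64,0,0,-8,1,30,202,64,0,0,-8,1,30,202,40,0,0,-8,1,30,202,0,0,0,-8,1,30,202,-30,0,0,-8]}}

```text
t: 14.3
eef_pos: [449.6, -327.8, 102.2]
tcp_rot: [3.141, -0.0, -0.017]
ft_force: [-0.1, -0.3, 0.6]
opening: 0.944
```

```bash
python3 - <<'E'
from h import *
im,d=env.read_camera('side'); save('s10',cv2.resize(im[80:330,190:420],None,fx=2.4,fy=2.4,interpolation=cv2.INTER_CUBIC))
for l in ('hook_grip','hook_mouth','plate_c'):
    print(l,[(q['location'],px2w('side',q['location'],z=4 if l[0]=='p' else 20)[0].round()) for q in env.spot_point('side',l)])
go(631,-43,60,-99)
E
```

```text
hook_grip [([357.2, 173.2], array([ 449., -315.,   20.])), ([230.2, 170.4], array([ 759., -176.,   20.]))]
hook_mouth [([343.4, 213.0], array([ 429., -147.,   20.]))]
plate_c [([347.0, 297.4], array([339.,  83.,   4.])), ([295.3, 272.4], array([464.,  67.,   4.])), ([390.8, 227.3], array([ 313., -166.,    4.]))]
t14.5 pos [ 449.6 -327.8  101. ] rpy [ 1.7995e+02 -5.0000e-02 -9.7000e-01] F [0.1 0.2 0.5] op 0.998 -> d [ 176.5 -287.9   40.9] rot [-1.000e-02 -8.000e-02  9.803e+01] n>= 12
```

View pics/s10.png

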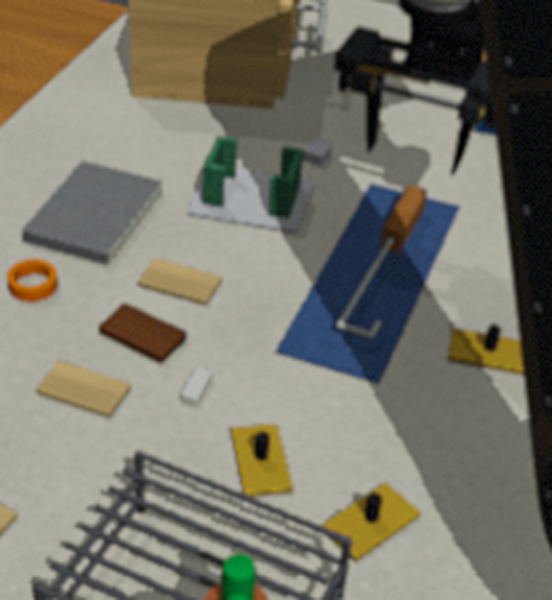

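```bash
cat > seg.py <<'E'
from h import *
def comp(m,u,v):
    n,l,s,c=cv2.connectedComponentsWithStats(m.astype(np.uint8)); return l==l[int(v),int(u)]
def board(c,im,P,z,kind):
    hsv=cv2.cvtColor(im,cv2.COLOR_RGB2HSV).astype(int);H,S,V=hsv[...,0],hsv[...,1],hsv[...,2]
    m={'leaf':(S>60)&(H<30)&(V>105),'base':(H<20)&(S>60)&(V<125),'brass':(H>12)&(H<32)&(S>110)}[kind]
    u,v=w2px(c,[*P,z])[0].round()
    if not m[int(v),int(u)]: return c,P,'not on mask',hsv[int(v),int(u)]
    return c,fit(c,comp(m,u,v),z).tolist()
E
python3 - <<'E'
from seg import *
im=np.load('side0i.npy');it=np.load('top0i.npy')
for P,z,k in [((631,-43),14,'base'),((666,229),8,'leaf'),((647,51),8,'leaf'),((634,-135),8,'leaf')]:
    print(board('side',im,P,z,k),board('top',it,P,z,k))
im,d=env.read_camera('side'); print(board('side',im,(459,75),8,'brass'), board('side',im,(655,51),8,'leaf'))
E
```

```text
('side', [631.8, -36.4, 82.1, 51.0, -8.8]) ('top', [631.4, -42.4, 78.6, 43.6, -8.2])
('side', [666.6, 231.4, 82.5, 46.9, -7.0]) ('top', [665.6, 228.8, 79.6, 45.1, -6.9])
('side', [648.8, 53.5, 81.4, 48.6, 1.7]) ('top', [647.0, 51.0, 77.5, 42.5, 1.5])
('side', [635.6, -131.8, 81.0, 49.8, 2.4]) ('top', [634.2, -135.0, 79.0, 44.1, 3.8])
('side', [458.5, 63.0, 82.1, 43.4, -57.2]) ('side', [648.6, 53.6, 80.9, 48.5, 1.7])
```

{"fn": "arm_command", "kwargs": {"motion": [1,176,-289,30,0,0,97.6,1,176,-289,30,0,0,97.6,1,176,-289,30,0,0,97.6,1,176,-289,30,0,0,97.6,1,176,-289,30,0,0,97.6,1,176,-289,30,0,0,97.6,1,176,-289,30,0,0,97.6,1,176,-289,30,0,0,97.6,1,176,-289,30,0,0,97.6,1,176,-289,30,0,0,97.6,1,176,-289,30,0,0,97.6,1,176,-289,30,0,0,97.6,1,176,-289,30,0,0,97.6,1,176,-289,30,0,0,97.6]}}

```text
t: 15.95
eef_pos: [630.0, -41.8, 69.5]
tcp_rot: [3.14, -0.0, -1.717]
ft_force: [0.1, 0.8, 0.7]
opening: 1.004
```

```bash
python3 - <<'E'
from h import *
im,d=env.read_camera('side'); save('s11',cv2.resize(im[80:330,150:420],None,fx=2.4,fy=2.4,interpolation=cv2.INTER_CUBIC))
go(631.5,-41.5,2,-98.6)
E
```

```text
t16.0 pos [630.1 -41.8  69.8] rpy [179.92  -0.   -98.38] F [0.3 0.3 0.2] op 1.002 -> d [-0.5 -1.5 67.8] rot [ 0.08 -0.    0.22] n>= 2
```

View pics/s11.png

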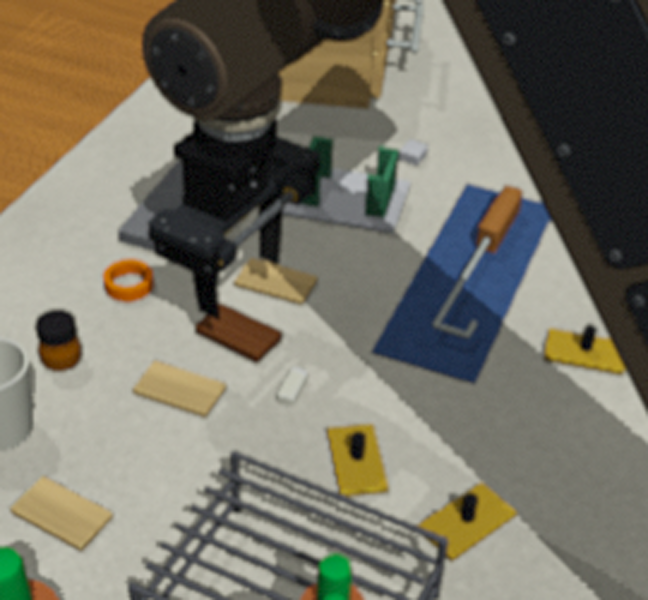

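The gripper sits over the dark board (crop 240,330) with the fingers on either side of it. Down and grip.

{"fn": "arm_command", "kwargs": {"motion": [1,0,-1,35,0,0,0,1,0,-1,60,0,0,0,1,0,-1,67.5,0,0,0,1,0,-1,67.5,0,0,0,-1,0,-1,67.5,0,0,0,-1,0,-1,67.5,0,0,0,-1,0,-1,67.5,0,0,0,-1,0,-1,67.5,0,0,0,-1,0,-1,67.5,0,0,0,-1,0,-1,67.5,0,0,0,-1,0,-1,67.5,0,0,0,-1,0,-1,67.5,0,0,0,-1,0,-1,67.5,0,0,0,-1,0,-1,67.5,0,0,0,-1,0,-1,40,0,0,0,-1,0,-1,-10,0,0,0,-1,0,-1,-30,0,0,0,-1,0,-1,-30,0,0,0]}}

```text
t: 17.8
eef_pos: [632.7, -42.1, 103.8]
tcp_rot: [-3.136, -0.0, -1.72]
ft_force: [-0.1, -0.3, -0.5]
opening: 0.469
```

```bash
python3 - <<'E'
from h import *
im,d=env.read_camera('side'); save('s12',cv2.resize(im[130:250,180:330],None,fx=4,fy=4,interpolation=cv2.INTER_CUBIC))
im,d=env.read_camera('top'); save('t12',cv2.resize(im[120:260,200:420],None,fx=3.5,fy=3.5,interpolation=cv2.INTER_CUBIC))
go(626.6,-309,100,-81)
E
```

```text
t17.9 pos [631.1 -41.9 100.3] rpy [ 1.800e+02 -1.000e-02 -9.857e+01] F [ 0.1  0.6 -1.2] op 0.473 -> d [264.8 -35.3   0.3] rot [ 1.000e-02 -0.000e+00 -1.757e+01] n>= 6
```

View pics/s12.png

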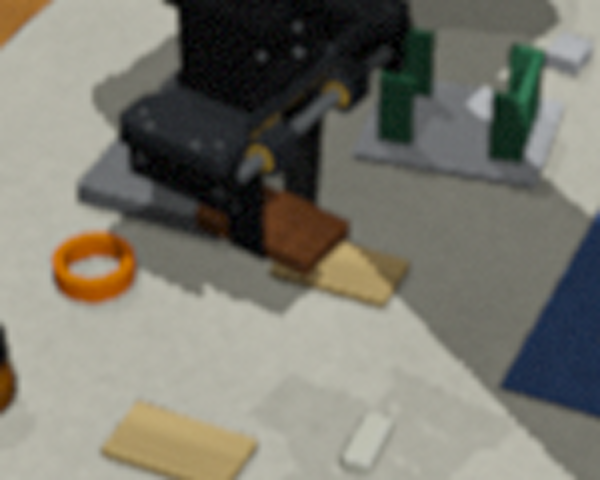

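View pics/t12.png

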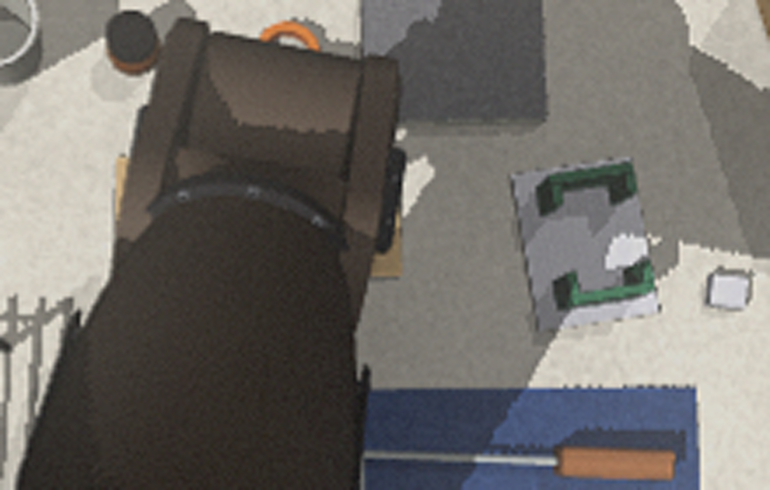

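```bash
cat > fr.py <<'E'
from h import *
from scipy.optimize import minimize
boxes=[]
for s in (1,-1):
    boxes.append((s*43.5,s*51.5,-33.5,33.5))
    for q in (1,-1): boxes.append((s*26.5,s*51.5,q*25.5,q*33.5))
def render(c,p,F=4):
    x,y,a=p; a=np.radians(a); Rm=np.array([[np.cos(a),-np.sin(a)],[np.sin(a),np.cos(a)]])
    M=np.zeros((420*F,560*F),np.uint8)
    for b in boxes:
        P=np.array([[*(Rm@[X,Y]+[x,y]),Z] for X in b[:2] for Y in b[2:] for Z in (6,60)])
        u=(w2px(c,P)+.5)*F
        cv2.fillConvexPoly(M,cv2.convexHull(u.round().astype(np.int32)),1)
    return cv2.resize(M.astype(np.float32),(560,420),interpolation=cv2.INTER_AREA)
def green(im):
    h=cv2.cvtColor(im,cv2.COLOR_RGB2HSV).astype(int); return ((h[...,0]>55)&(h[...,0]<95)&(h[...,1]>70)).astype(np.float32)
E
python3 - <<'E'
from fr import *
im={'top':np.load('top0i.npy'),'side':np.load('side0i.npy')}
for c in im:
    g=green(im[c]); r0=render(c,(626.6,-308,9)); k=cv2.dilate(r0,np.ones((13,13)))>0; g=g*k
    f=lambda p:np.abs(render(c,p)-g).sum()
    best=min((minimize(f,[626.6+dx,-308+dy,9],method='Nelder-Mead',options=dict(initial_simplex=[[626+dx,-308+dy,9],[630,-308+dy,9],[626,-304,9],[627,-309,11]])) for dx in(-2,2) for dy in(-2,2)),key=lambda r:r.fun)
    print(c,best.x.round(2),best.fun,g.sum(),r0.sum())
E
```

```text
top [ 626.78 -309.4    12.98] 323.875 143.0 485.5625Traceback (most recent call last):
  File "<stdin>", line 6, in <module>
  File "<stdin>", line 6, in <genexpr>
    res = _minimize_neldermead(fun, x0, args, callback, bounds=bounds,
                               **options)
    fsim[j] = func(sim[j])
              ~~~~^^^^^^^^
    fx = function(np.copy(x), *(wrapper_args + args))
  File "<stdin>", line 5, in <lambda>
  File "fr.py", line 12, in render
    u=(w2px(c,P)+.5)*F
       ~~~~^^^^^
  File "h.py", line 17, in w2px
    k,D,T=K(c); Ti=np.linalg.inv(T); return cv2.projectPoints(np.array(P,float).reshape(-1,1,3),cv2.Rodrigues(Ti[:3,:3])[0],Ti[:3,3],k,D)[0].reshape(-1,2)
          ~^^^
  File "h.py", line 5, in K
    d=env.calibration(c); return np.array([[d['fx'],0,d['cx']],[0,d['fy'],d['cy']],[0,0,1]]),np.array(d['distortion'],float),np.array(d['cam_to_world'],float)
ValueError: time passes only in moves, steps and waits
```

```bash
sed -i 's/^def K(c):/import functools\n@functools.lru_cache(None)\ndef K(c):/' h.py
sed -i "s/^def green.*/def green(im):\n    q=im.astype(int); return ((q[...,1]>q[...,0]*1.25)\&(q[...,1]>q[...,2]*1.05)).astype(np.float32)\ndef _o(im):/" fr.py
python3 - <<'E'
from fr import *
im={'top':np.load('top0i.npy'),'side':np.load('side0i.npy')}
for c in im:
    g=green(im[c]); r0=render(c,(626.6,-308,9)); k=cv2.dilate(r0,np.ones((13,13)))>0; g=g*k
    f=lambda p:np.abs(render(c,p)-g).sum()
    best=min((minimize(f,[626.6+dx,-308+dy,9],method='Nelder-Mead',options=dict(initial_simplex=[[626+dx,-308+dy,9],[630,-308+dy,9],[626,-304,9],[627,-309,11]])) for dx in(-2,2) for dy in(-2,2)),key=lambda r:r.fun)
    print(c,best.x.round(2),best.fun,g.sum(),r0.sum())
    o=im[c].copy(); e=cv2.Canny((render(c,best.x)>.5).astype(np.uint8)*255,50,100); 
    u,v=w2px(c,[626,-308,20])[0].astype(int); big=cv2.resize(o[v-45:v+45,u-50:u+50],None,fx=4,fy=4); eb=cv2.Canny(cv2.resize((render(c,best.x)*255).astype(np.uint8)[v-45:v+45,u-50:u+50],None,fx=4,fy=4),50,100); big[eb>0]=[255,0,0]; save('fr_'+c,big)
E
python3 -c "
import cv2,numpy as np
cv2.imwrite('pics/fr.png',np.hstack([cv2.imread('pics/fr_top.png'),cv2.imread('pics/fr_side.png')]))"
```

```text
top [ 626.48 -309.66   12.21] 278.0625 191.0 485.5625
side [ 630.25 -311.22   14.11] 115.75 532.0 687.4375
```

View pics/fr.png

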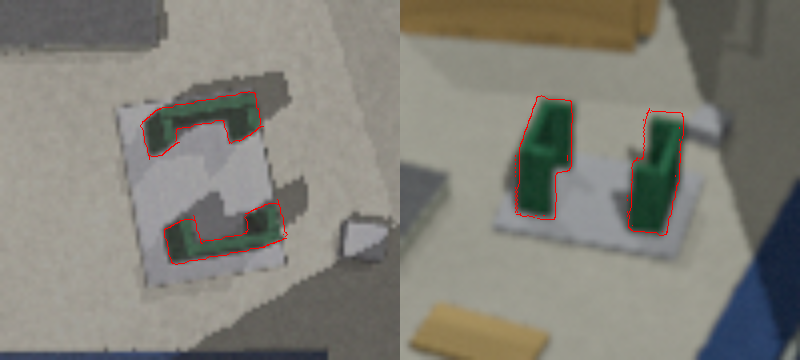

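```bash
python3 - <<'E'
import fr
from fr import *
from scipy.optimize import differential_evolution as DE
im={'top':np.load('top0i.npy'),'side':np.load('side0i.npy')}
def mk(t):
    b=[]
    for s in (1,-1):
        b.append((s*43.5,s*(43.5+t),-33.5,33.5))
        for q in (1,-1): b.append((s*26.5,s*(43.5+t),q*25.5,q*33.5))
    fr.boxes=b
outs=[]
for c in im:
    q=im[c].astype(int); g=((q[...,1]>q[...,0]*1.13)&(q[...,1]>q[...,2]*1.03)).astype(np.float32)
    r0=render(c,(626.6,-308,9)); k=cv2.dilate(r0,np.ones((11,11)))>0; g=cv2.morphologyEx(g*k,cv2.MORPH_OPEN,np.ones((2,2)))
    def f(p): mk(p[3]); return np.abs(render(c,p[:3])-g).sum()
    b=DE(f,[(620,634),(-316,-301),(5,13),(2,9)],popsize=10,maxiter=40,seed=1,polish=False)
    print(c,b.x.round(2),b.fun,g.sum())
    mk(b.x[3]); u,v=w2px(c,[626,-308,20])[0].astype(int); big=cv2.resize(im[c][v-45:v+45,u-50:u+50],None,fx=4,fy=4); eb=cv2.Canny(cv2.resize((render(c,b.x[:3])*255).astype(np.uint8)[v-45:v+45,u-50:u+50],None,fx=4,fy=4),50,100); big[eb>0]=[255,0,0]; outs.append(big)
save('fr2',np.hstack(outs))
E
```

```text
top [ 625.1  -313.77   11.76    5.98] 168.75 284.0
side [ 625.92 -307.72   10.53    6.53] 75.1875 581.0
```

View pics/fr2.png

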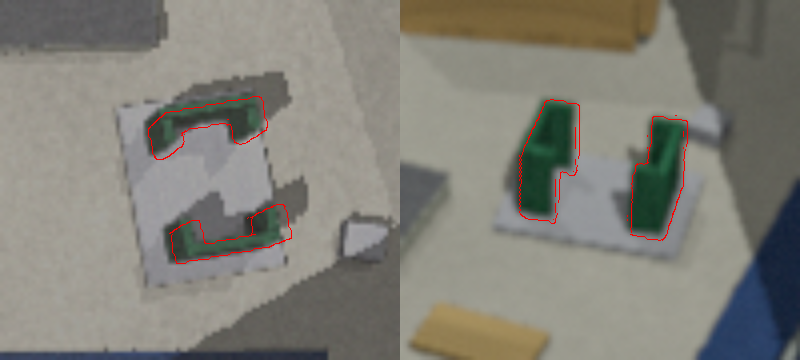

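{"fn": "arm_command", "kwargs": {"motion": [-1,50,-6,0,0,0,-4,-1,100,-13,0,0,0,-8,-1,150,-20,0,0,0,-12,-1,200,-27,0,0,0,-16,-1,245,-33,0,0,0,-17.8,-1,264,-35,0,0,0,-17.8,-1,264,-35,0,0,0,-17.8,-1,264,-35,34,0,0,-17.8,-1,264,-35,34,0,0,-17.8,-1,264,-35,34,0,0,-17.8]}}

```text
t: 18.9
eef_pos: [626.5, -306.6, 66.0]
tcp_rot: [3.14, 0.002, -1.409]
ft_force: [-0.1, 0.1, -0.2]
opening: 0.474
```

```bash
python3 - <<'E'
from h import *
im,d=env.read_camera('side'); np.save('s13.npy',im);save('s13',cv2.resize(im[90:190,240:350],None,fx=6,fy=6,interpolation=cv2.INTER_CUBIC))
im,d=env.read_camera('top'); save('t13',cv2.resize(im[140:230,330:430],None,fx=6,fy=6,interpolation=cv2.INTER_CUBIC))
go(626.4,-308.5,66,-80.8)
E
```

```text
t19.0 pos [ 627.3 -307.4   67.6] rpy [-1.7997e+02 -2.0000e-02 -8.0720e+01] F [ 0.4 -1.2  0. ] op 0.468 -> d [1.  1.  1.6] rot [-0.03 -0.02  0.08] n>= 1
```

View pics/s13.png

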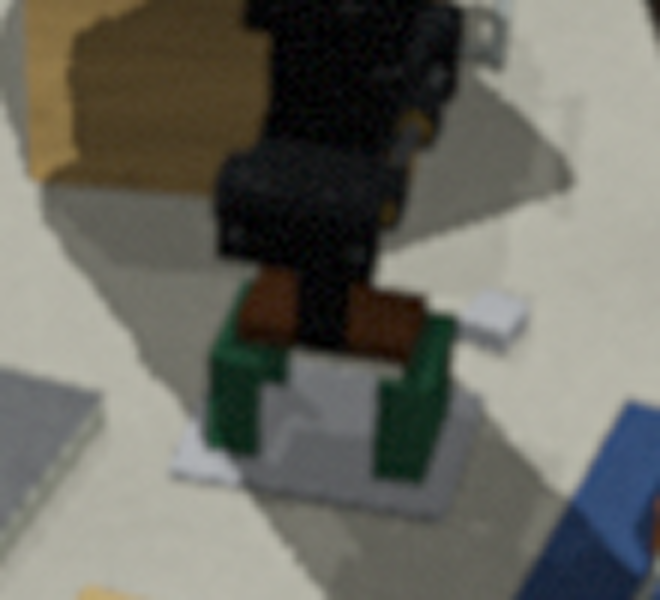

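View pics/t13.png

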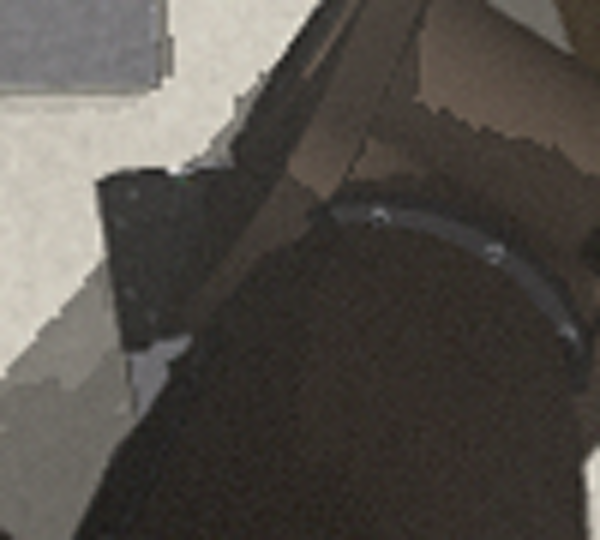

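```bash
python3 - <<'E'
from h import *
im=np.load('s13.npy'); F=6; big=cv2.resize(im[90:190,240:350],None,fx=F,fy=F,interpolation=cv2.INTER_CUBIC)
def rect(cx,cy,a,w,h,z,col):
    a=np.radians(a);c,s=np.cos(a),np.sin(a)
    P=[[cx+c*x-s*y,cy+s*x+c*y,z] for x,y in ((w,h),(-w,h),(-w,-h),(w,-h))]
    u=(w2px('side',P)-[240,90]+.5)*F; cv2.polylines(big,[u.round().astype(int)],True,col,1)
rect(627.3,-307.4,9.3,40,22.5,65.3,(255,0,0)); rect(627.3,-307.4,9.3,40,22.5,79.3,(255,0,0))
rect(626.4,-308.5,9.2,43.5,25.5,60,(255,255,0)); rect(626.4,-308.5,9.2,65,50,6,(0,255,255)); rect(626.4,-308.5,9.2,49.5,33.5,60,(255,255,0))
save('ov13',big)
E
```

```text
(no output)
```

View pics/ov13.png

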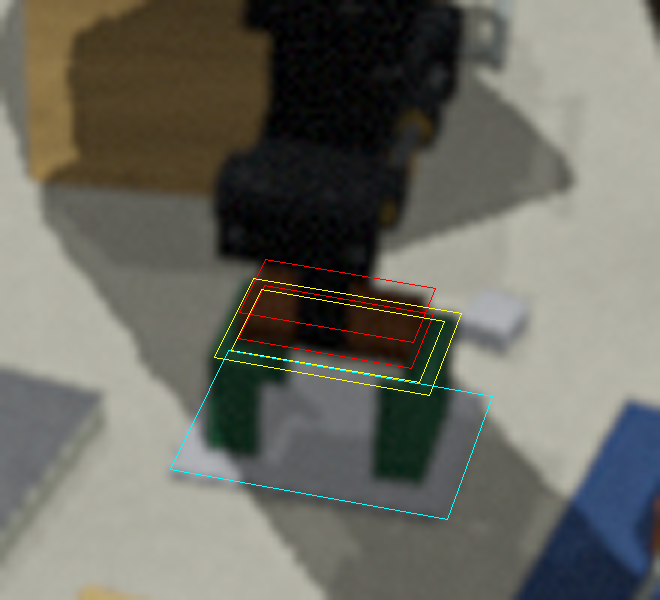

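```bash
cat >> h.py <<'E'
def avg(n=5):
    A=[];
    for i in range(n): s=env.state(); A.append(np.r_[s['eef_pos'],np.unwrap([0,s['tcp_rot'][2]])[1]]); env.read_camera('side')
    A=np.array(A); print('std',A.std(0).round(2)); return A.mean(0)
def go(x,y,z,yaw,n=5):
    m=avg(n); s=env.state(); p=m[:3]; r=R.from_euler('xyz',[np.pi,0,m[3]])
    t=R.from_euler('xyz',[np.pi,0,np.radians(yaw)])
    d=r.inv().apply(np.array([x,y,z])-p); q=(r.inv()*t).as_rotvec(degrees=True)
    print('t%.1f'%s['t'],'pos',p.round(1),'yaw',np.degrees(m[3]).round(2),'F',s['ft_force'].round(1),'op',round(s['opening'],3),'-> d',d.round(1),'rz',q.round(1)[2])
E
python3 -c "
from h import *
go(626.4,-308.5,9,-80.8)"
```

```text
std [0.09 0.24 0.11 0.  ]
t19.2 pos [ 627.2 -307.8   67.8] yaw -80.73 F [-0.5  0.3 -1.1] op 0.472 -> d [ 0.6  0.9 58.8] rz 0.1
```

{"fn": "arm_command", "kwargs": {"motion": [-1,0.6,0.9,5,0,0,0,-1,0.6,0.9,12,0,0,0,-1,0.6,0.9,20,0,0,0,-1,0.6,0.9,28,0,0,0,-1,0.6,0.9,36,0,0,0,-1,0.6,0.9,44,0,0,0,-1,0.6,0.9,52,0,0,0,-1,0.6,0.9,57,0,0,0,-1,0.6,0.9,57,0,0,0]}}

```text
t: 20.15
eef_pos: [625.9, -308.9, 9.3]
tcp_rot: [3.141, 0.0, -1.41]
ft_force: [0.4, 0.2, -0.3]
opening: 0.469
```

```bash
python3 - <<'E'
from h import *
im,d=env.read_camera('side'); save('s14',cv2.resize(im[110:190,250:340],None,fx=6,fy=6,interpolation=cv2.INTER_CUBIC))
go(626.4,-308.5,8.4,-80.8)
print(env.state()['moment'])
E
```

```text
std [0.02 0.01 0.08 0.  ]
t20.4 pos [ 625.9 -309.     9.6] yaw -80.77 F [ 0.6  0.7 -0.5] op 0.469 -> d [-0.4 -0.6  1.2] rz 0.0
[0.04222521 0.00983253 0.0129687 ]
```

View pics/s14.png

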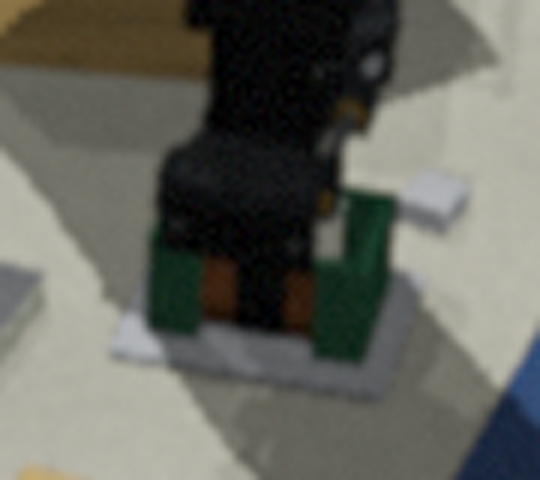

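No force, and the board sits between the walls (crop 255,290). I'll release it.

{"fn": "arm_command", "kwargs": {"motion": [-1,0,0,1.2,0,0,0,-1,0,0,1.2,0,0,0,1,0,0,1.2,0,0,0,1,0,0,1.2,0,0,0,1,0,0,1.2,0,0,0,1,0,0,1.2,0,0,0,1,0,0,1.2,0,0,0,1,0,0,1.2,0,0,0,1,0,0,-20,0,0,0,1,0,0,-60,0,0,0,1,0,0,-80,0,0,0,1,0,0,-80,0,0,0]}}

```text
t: 21.65
eef_pos: [627.1, -309.7, 93.1]
tcp_rot: [-3.137, -0.004, -1.41]
ft_force: [0.4, -0.3, 0.5]
opening: 1.0
```

```bash
python3 - <<'E'
from h import *
im,d=env.read_camera('side'); save('s15',cv2.resize(im[110:190,250:340],None,fx=6,fy=6,interpolation=cv2.INTER_CUBIC))
go(634.5,-134.5,60,-86.9)
E
```

```text
std [0.37 0.22 1.03 0.  ]
t21.9 pos [ 625.6 -308.8   89.1] yaw -80.77 F [-0.5 -0.6 -0.3] op 1.001 -> d [-170.6  -36.7   29.1] rz 6.1
```

View pics/s15.png

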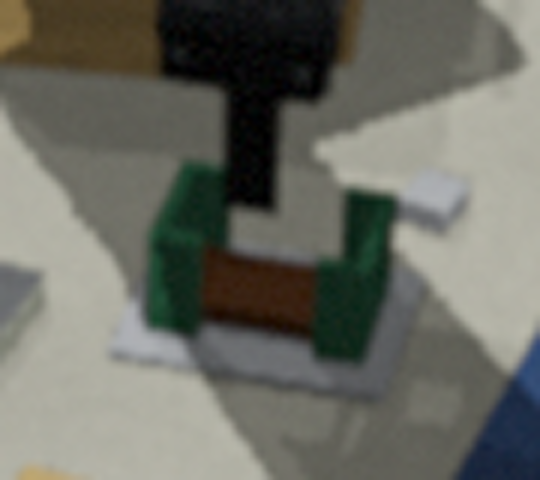

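The base board is seated flat. Next is the plywood board at top px (307,185).

{"fn": "arm_command", "kwargs": {"motion": [1,-45,-10,0,0,0,3,1,-90,-20,0,0,0,6,1,-135,-29,0,0,0,6.1,1,-170.6,-36.7,10,0,0,6.1,1,-170.6,-36.7,40,0,0,6.1,1,-170.6,-36.7,55,0,0,6.1,1,-170.6,-36.7,55,0,0,6.1,1,-170.6,-36.7,55,0,0,6.1]}}

```text
t: 22.75
eef_pos: [634.7, -135.5, 34.5]
tcp_rot: [3.141, 0.0, -1.517]
ft_force: [-0.3, 0.1, 0.2]
opening: 1.001
```

```bash
python3 - <<'E'
from h import *
im,d=env.read_camera('side'); save('s16',cv2.resize(im[110:260,190:340],None,fx=4,fy=4,interpolation=cv2.INTER_CUBIC))
go(634.5,-134.5,1.5,-86.9)
E
```

```text
std [0.06 0.16 0.16 0.  ]
t23.1 pos [ 635.1 -135.5   35.5] yaw -86.92 F [-0.3  0.8 -0.5] op 0.999 -> d [-1.   0.5 34. ] rz -0.0
```

View pics/s16.png

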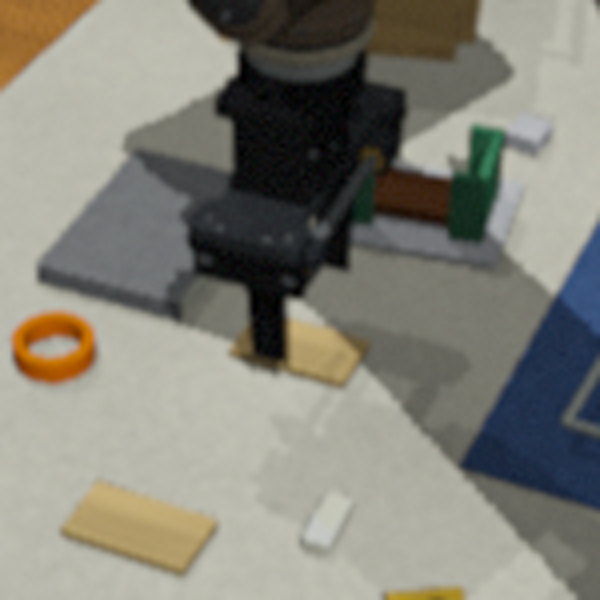

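{"fn": "arm_command", "kwargs": {"motion": [1,-1,0.5,20,0,0,0,1,-1,0.5,33.5,0,0,0,1,-1,0.5,33.5,0,0,0,-1,-1,0.5,33.5,0,0,0,-1,-1,0.5,33.5,0,0,0,-1,-1,0.5,33.5,0,0,0,-1,-1,0.5,33.5,0,0,0,-1,-1,0.5,33.5,0,0,0,-1,-1,0.5,33.5,0,0,0,-1,-1,0.5,33.5,0,0,0,-1,-1,0.5,33.5,0,0,0,-1,-1,0.5,33.5,0,0,0,-1,-1,0.5,33.5,0,0,0,-1,-1,0.5,10,0,0,0,-1,-1,0.5,-30,0,0,0,-1,-1,0.5,-50,0,0,0,-1,-1,0.5,-50,0,0,0]}}

```text
t: 24.75
eef_pos: [635.5, -134.1, 87.7]
tcp_rot: [-3.137, -0.002, -1.516]
ft_force: [0.3, -0.0, -0.0]
opening: 0.469
```

```bash
python3 - <<'E'
from h import *
im,d=env.read_camera('side'); save('s17',cv2.resize(im[110:260,190:340],None,fx=4,fy=4,interpolation=cv2.INTER_CUBIC))
go(626.2,-308.7,80,-80.8)
E
```

```text
std [0.39 0.11 0.93 0.  ]
t25.1 pos [ 633.9 -133.6   84.1] yaw -86.87 F [ 0.4  0.4 -0.3] op 0.469 -> d [174.4  17.2   4.1] rz -6.1
```

View pics/s17.png

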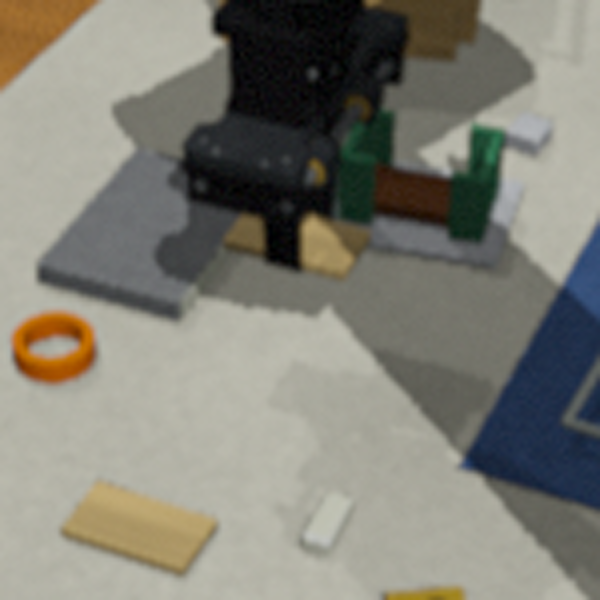

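{"fn": "arm_command", "kwargs": {"motion": [-1,45,4,0,0,0,-2,-1,90,9,0,0,0,-4,-1,135,13,0,0,0,-6,-1,165,16,0,0,0,-6.1,-1,174.4,17.2,4,0,0,-6.1,-1,174.4,17.2,14,0,0,-6.1,-1,174.4,17.2,14,0,0,-6.1,-1,174.4,17.2,14,0,0,-6.1]}}

```text
t: 25.85
eef_pos: [626.6, -307.0, 69.9]
tcp_rot: [3.14, 0.001, -1.408]
ft_force: [0.4, 0.1, -0.2]
opening: 0.47
```

```bash
python3 - <<'E'
from h import *
go(626.2,-308.7,23,-80.8)
im,d=env.read_camera('side'); save('s18',cv2.resize(im[110:190,250:340],None,fx=6,fy=6,interpolation=cv2.INTER_CUBIC))
E
```

```text
std [0.15 0.32 0.4  0.  ]
t26.1 pos [ 626.8 -307.5   70.6] yaw -80.69 F [ 0.2  0.  -1.1] op 0.471 -> d [ 1.1  0.8 47.6] rz 0.1
```

View pics/s18.png

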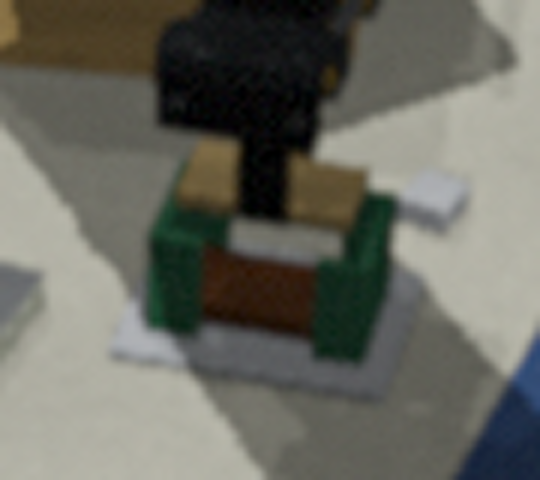

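{"fn": "arm_command", "kwargs": {"motion": [-1,1.1,0.8,6,0,0,0,-1,1.1,0.8,14,0,0,0,-1,1.1,0.8,22,0,0,0,-1,1.1,0.8,30,0,0,0,-1,1.1,0.8,38,0,0,0,-1,1.1,0.8,44,0,0,0,-1,1.1,0.8,47,0,0,0,-1,1.1,0.8,47,0,0,0,-1,1.1,0.8,47,0,0,0,1,1.1,0.8,47,0,0,0,1,1.1,0.8,47,0,0,0,1,1.1,0.8,47,0,0,0,1,1.1,0.8,47,0,0,0,1,1.1,0.8,47,0,0,0,1,1.1,0.8,47,0,0,0]}}

```text
t: 27.65
eef_pos: [625.9, -310.0, 23.7]
tcp_rot: [-3.142, -0.0, -1.41]
ft_force: [0.1, 0.2, -0.4]
opening: 0.916
```

{"fn": "arm_command", "kwargs": {"motion": [1,0,0,-20,0,0,0,1,0,0,-50,0,0,0,1,0,0,-65,0,0,0,1,0,0,-65,0,0,0,1,0,0,-65,0,0,0]}}

```text
t: 28.15
eef_pos: [625.7, -309.8, 88.0]
tcp_rot: [3.141, 0.0, -1.41]
ft_force: [0.2, 0.5, -0.2]
opening: 0.998
```

```bash
python3 - <<'E'
from seg import *
im,d=env.read_camera('side'); save('s19',cv2.resize(im[110:190,250:340],None,fx=6,fy=6,interpolation=cv2.INTER_CUBIC))
print(board('side',im,(655,51),8,'leaf'),board('side',im,(666,229),8,'leaf'))
go(647.5,51.5,35,-88.4)
E
```

```text
('side', [648.6, 53.6, 80.9, 48.5, 1.7]) ('side', [666.4, 231.2, 82.1, 47.1, -6.5])
std [0.07 0.05 0.12 0.  ]
t28.4 pos [ 625.5 -309.7   87.3] yaw -80.77 F [-1.3 -0.5  0.6] op 1.003 -> d [-353.   -79.7   52.3] rz 7.6
```

View pics/s19.png

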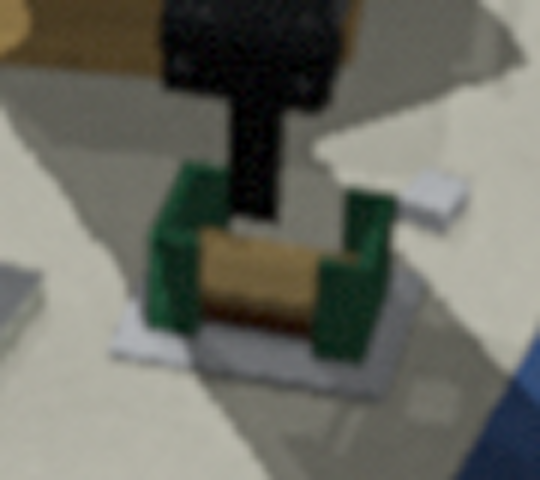

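Seated flat. Next is the board at top px (241,178).

{"fn": "arm_command", "kwargs": {"motion": [1,-48,-11,0,0,0,2,1,-96,-22,0,0,0,4,1,-144,-33,0,0,0,6,1,-192,-44,0,0,0,7.6,1,-240,-55,0,0,0,7.6,1,-288,-66,0,0,0,7.6,1,-330,-75,0,0,0,7.6,1,-353,-80,20,0,0,7.6,1,-353,-80,50,0,0,7.6,1,-353,-80,50,0,0,7.6,1,-353,-80,50,0,0,7.6,1,-353,-80,50,0,0,7.6]}}

```text
t: 29.65
eef_pos: [648.9, 50.6, 39.8]
tcp_rot: [-3.14, -0.0, -1.543]
ft_force: [0.1, -0.1, 0.4]
opening: 1.0
```

```bash
python3 - <<'E'
from h import *
im,d=env.read_camera('side'); save('s20',cv2.resize(im[150:300,150:300],None,fx=4,fy=4,interpolation=cv2.INTER_CUBIC))
go(647.5,51.8,1.7,-88.4)
E
```

```text
std [0.13 0.11 0.21 0.  ]
t29.9 pos [648.8  50.7  39.8] yaw -88.42 F [-0.6  0.7  0.7] op 1.0 -> d [-1.2  1.2 38.1] rz -0.0
```

View pics/s20.png

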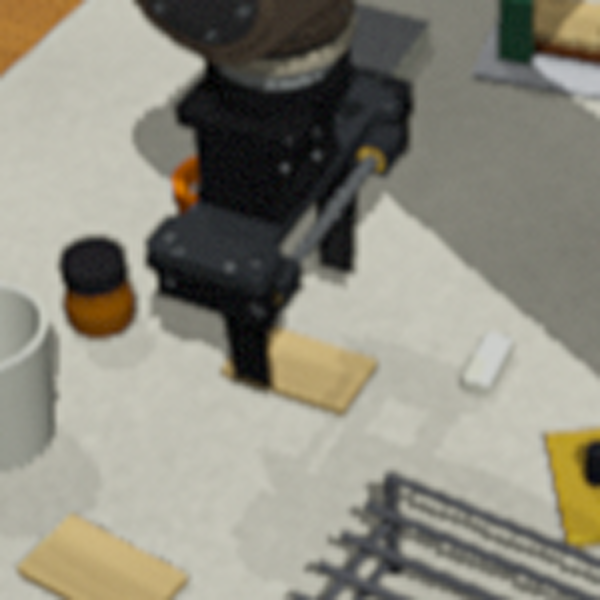

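{"fn": "arm_command", "kwargs": {"motion": [1,-1,1,20,0,0,0,1,-1,1,37.5,0,0,0,1,-1,1,37.5,0,0,0,-1,-1,1,37.5,0,0,0,-1,-1,1,37.5,0,0,0,-1,-1,1,37.5,0,0,0,-1,-1,1,37.5,0,0,0,-1,-1,1,37.5,0,0,0,-1,-1,1,37.5,0,0,0,-1,-1,1,37.5,0,0,0,-1,-1,1,37.5,0,0,0,-1,-1,1,37.5,0,0,0,-1,-1,1,37.5,0,0,0,-1,-1,1,10,0,0,0,-1,-1,1,-30,0,0,0,-1,-1,1,-48,0,0,0,-1,-1,1,-48,0,0,0]}}

```text
t: 31.65
eef_pos: [648.4, 52.3, 89.4]
tcp_rot: [-3.137, -0.0, -1.542]
ft_force: [0.7, -0.1, -0.6]
opening: 0.469
```

```bash
python3 - <<'E'
from h import *
im,d=env.read_camera('side'); save('s21',cv2.resize(im[150:300,150:300],None,fx=4,fy=4,interpolation=cv2.INTER_CUBIC))
go(626.2,-308.7,80,-80.8)
E
```

```text
std [0.38 0.02 0.87 0.  ]
t31.9 pos [646.8  52.2  85.9] yaw -88.37 F [ 0.4  0.2 -0.5] op 0.469 -> d [360.2  30.9   5.9] rz -7.6
```

View pics/s21.png

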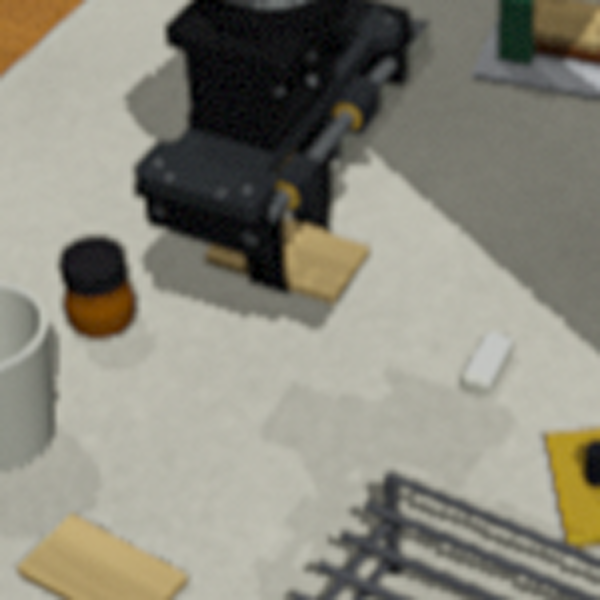

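{"fn": "arm_command", "kwargs": {"motion": [-1,48,4,0,0,0,-2,-1,96,8,0,0,0,-4,-1,144,12,0,0,0,-6,-1,192,16,0,0,0,-7.6,-1,240,21,0,0,0,-7.6,-1,288,25,0,0,0,-7.6,-1,335,29,0,0,0,-7.6,-1,360,31,6,0,0,-7.6,-1,360,31,12,0,0,-7.6,-1,360,31,12,0,0,-7.6,-1,360,31,12,0,0,-7.6,-1,360,31,12,0,0,-7.6]}}

```text
t: 33.15
eef_pos: [626.9, -307.2, 74.8]
tcp_rot: [3.142, 0.0, -1.408]
ft_force: [0.0, -0.1, -0.5]
opening: 0.467
```

```bash
python3 - <<'E'
from h import *
go(626.2,-308.7,31,-80.8)
im,d=env.read_camera('side'); save('s22',cv2.resize(im[100:190,250:340],None,fx=6,fy=6,interpolation=cv2.INTER_CUBIC))
E
```

```text
std [0.04 0.23 0.08 0.  ]
t33.4 pos [ 626.9 -307.5   74.9] yaw -80.7 F [-0.3  0.4  0.4] op 0.471 -> d [ 1.   0.8 43.9] rz 0.1
```

View pics/s22.png

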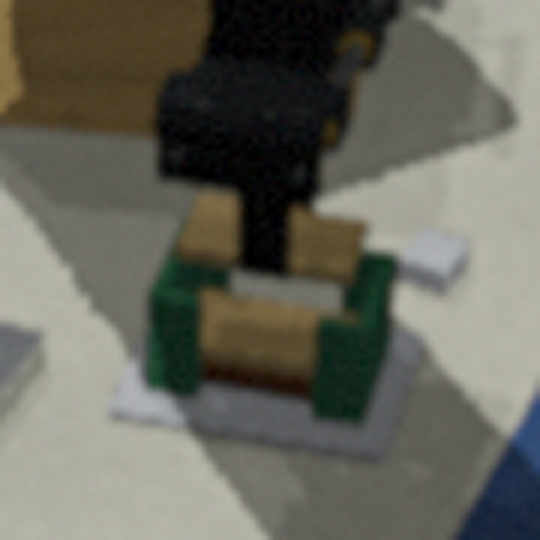

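{"fn": "arm_command", "kwargs": {"motion": [-1,0.5,0.5,6,0,0,0,-1,0.5,0.5,14,0,0,0,-1,0.5,0.5,22,0,0,0,-1,0.5,0.5,30,0,0,0,-1,0.5,0.5,38,0,0,0,-1,0.5,0.5,43,0,0,0,-1,0.5,0.5,44,0,0,0,-1,0.5,0.5,44,0,0,0,-1,0.5,0.5,44,0,0,0,1,0.5,0.5,44,0,0,0,1,0.5,0.5,44,0,0,0,1,0.5,0.5,44,0,0,0,1,0.5,0.5,44,0,0,0,1,0.5,0.5,44,0,0,0,1,0.5,0.5,44,0,0,0,1,0.5,0.5,25,0,0,0,1,0.5,0.5,0,0,0,0,1,0.5,0.5,-15,0,0,0,1,0.5,0.5,-15,0,0,0]}}

```text
t: 35.35
eef_pos: [626.9, -309.6, 91.9]
tcp_rot: [-3.139, -0.003, -1.41]
ft_force: [-0.6, 0.1, -0.3]
opening: 1.0
```

```bash
python3 - <<'E'
from seg import *
im,d=env.read_camera('side'); save('s23',cv2.resize(im[110:190,250:340],None,fx=6,fy=6,interpolation=cv2.INTER_CUBIC))
print(board('side',im,(666,229),8,'leaf'))
go(666,229.3,85,-96.7)
E
```

```text
('side', [666.4, 231.5, 82.2, 46.9, -6.8])
std [0.27 0.17 0.72 0.  ]
t35.6 pos [ 625.8 -308.9   89. ] yaw -80.77 F [ 0.9 -0.1  0.1] op 0.999 -> d [-524.8 -126.     4. ] rz 15.9
```

View pics/s23.png

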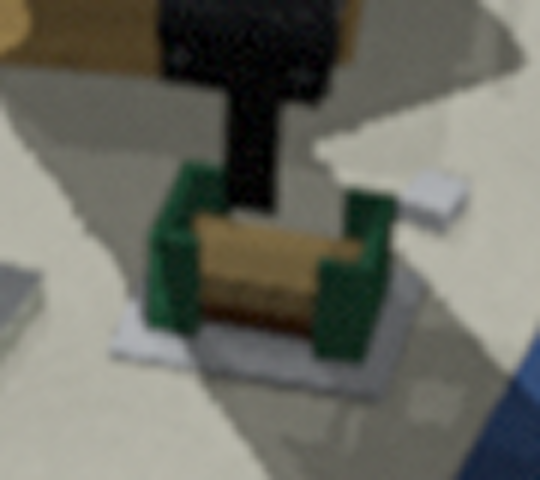

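```bash
python3 - <<'E'
from h import *
P=np.load('side0P.npy'); Q=np.load('top0P.npy')
for c,l in (('side','cactus'),('top','cactus'),('side','cup')):
    for q in env.spot_point(c,l): print(c,l,q['location'],px2w(c,q['location'],z=0)[0].round(),q['confidence'])
# cactus pot extents from depth clouds
for X in (P,Q):
    m=(X[...,0]>560)&(X[...,0]<660)&(X[...,1]>310)&(X[...,1]<430)&(X[...,2]>30)&(X[...,2]<135); print(np.nanpercentile(X[m],[1,50,99],axis=0).round(), m.sum())
E
```

```text
side cactus [158.9, 356.0] [614. 367.   0.] 0.56
top cactus [128.3, 191.9] [603. 367.   0.] 0.88
side cup [149.7, 255.1] [784. 159.   0.] 0.9
side cup [229.1, 171.4] [ 774. -194.    0.] 0.62
[[580. 332.  32.]
 [603. 375.  61.]
 [645. 399. 132.]] 1530
[[578. 330.  38.]
 [606. 353.  64.]
 [645. 393. 134.]] 613
```

Cactus clearance is about 18 mm at the closest body corner. On to the board at top px (179,170).

{"fn": "arm_command", "kwargs": {"motion": [1,-48,-12,0,0,0,2,1,-96,-23,0,0,0,4,1,-144,-35,0,0,0,6,1,-192,-46,0,0,0,8,1,-240,-58,0,0,0,10,1,-288,-69,0,0,0,12,1,-336,-81,0,0,0,14,1,-384,-92,0,0,0,15.9,1,-432,-104,0,0,0,15.9,1,-480,-115,0,0,0,15.9,1,-510,-122,0,0,0,15.9,1,-525,-126,0,0,0,15.9,1,-525,-126,30,0,0,15.9,1,-525,-126,50,0,0,15.9,1,-525,-126,50,0,0,15.9,1,-525,-126,50,0,0,15.9]}}

```text
t: 37.4
eef_pos: [666.5, 228.5, 39.8]
tcp_rot: [3.141, -0.0, -1.688]
ft_force: [0.1, -0.1, -0.1]
opening: 1.002
```

```bash
python3 - <<'E'
from h import *
im,d=env.read_camera('side'); save('s24',cv2.resize(im[200:380,90:290],None,fx=3.3,fy=3.3,interpolation=cv2.INTER_CUBIC))
go(666,229.3,2,-96.7)
E
```

```text
std [0.1  0.15 0.15 0.  ]
t37.7 pos [666.9 229.   40.9] yaw -96.7 F [ 0.5 -0.1 -0.7] op 0.999 -> d [-0.2  0.9 38.9] rz -0.0
```

View pics/s24.png

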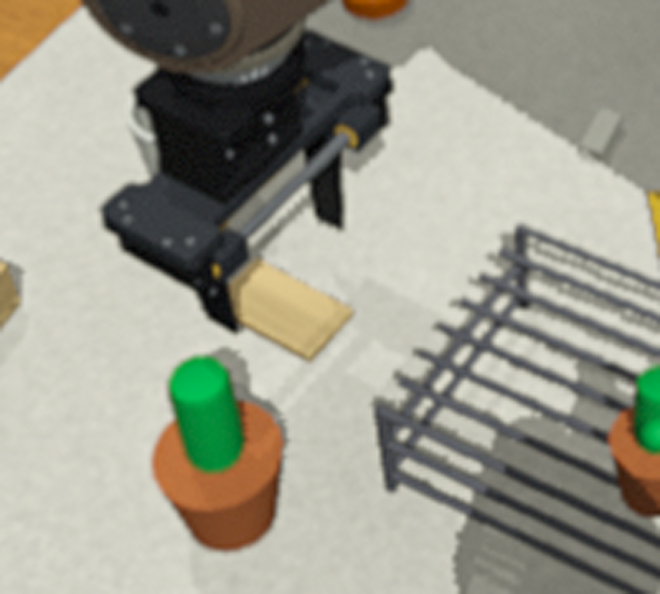

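{"fn": "arm_command", "kwargs": {"motion": [1,0,0.5,20,0,0,0,1,0,0.5,38.5,0,0,0,1,0,0.5,38.5,0,0,0,-1,0,0.5,38.5,0,0,0,-1,0,0.5,38.5,0,0,0,-1,0,0.5,38.5,0,0,0,-1,0,0.5,38.5,0,0,0,-1,0,0.5,38.5,0,0,0,-1,0,0.5,38.5,0,0,0,-1,0,0.5,38.5,0,0,0,-1,0,0.5,38.5,0,0,0,-1,0,0.5,38.5,0,0,0,-1,0,0.5,38.5,0,0,0,-1,0,0.5,10,0,0,0,-1,0,0.5,-30,0,0,0,-1,0,0.5,-52,0,0,0,-1,0,0.5,-52,0,0,0]}}

```text
t: 39.4
eef_pos: [667.2, 229.8, 95.3]
tcp_rot: [-3.136, 0.002, -1.687]
ft_force: [-0.1, -0.1, -0.7]
opening: 0.468
```

```bash
python3 - <<'E'
from h import *
im,d=env.read_camera('side'); save('s25',cv2.resize(im[200:380,90:290],None,fx=3.3,fy=3.3,interpolation=cv2.INTER_CUBIC))
go(626.2,-308.7,85,-80.8)
E
```

```text
std [0.44 0.13 1.11 0.  ]
t39.7 pos [665.4 229.3  91. ] yaw -96.67 F [-0.4 -0.2 -0.2] op 0.47 -> d [538.9 -23.6   6. ] rz -15.9
```

View pics/s25.png

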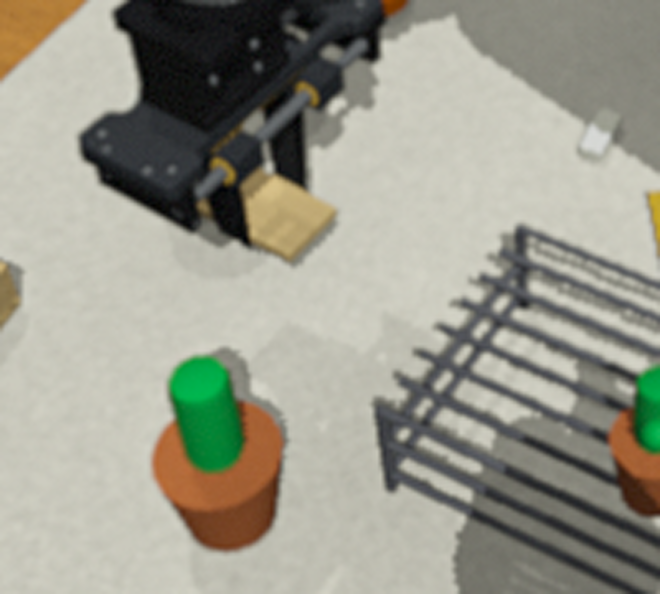

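{"fn": "arm_command", "kwargs": {"motion": [-1,48,-2,0,0,0,-2,-1,96,-4,0,0,0,-4,-1,144,-6,0,0,0,-6,-1,192,-8,0,0,0,-8,-1,240,-11,0,0,0,-10,-1,288,-13,0,0,0,-12,-1,336,-15,0,0,0,-14,-1,384,-17,0,0,0,-15.9,-1,432,-19,0,0,0,-15.9,-1,480,-21,0,0,0,-15.9,-1,515,-23,0,0,0,-15.9,-1,537,-24,3,0,0,-15.9,-1,539,-24,8,0,0,-15.9,-1,539,-24,8,0,0,-15.9,-1,539,-24,8,0,0,-15.9,-1,539,-24,8,0,0,-15.9]}}

```text
t: 41.3
eef_pos: [627.4, -307.2, 83.7]
tcp_rot: [3.142, 0.0, -1.408]
ft_force: [-0.5, 0.5, 1.2]
opening: 0.471
```

```bash
python3 - <<'E'
from h import *
go(626.2,-308.7,39,-80.8)
im,d=env.read_camera('side'); save('s26',cv2.resize(im[100:190,250:340],None,fx=6,fy=6,interpolation=cv2.INTER_CUBIC))
E
```

```text
std [0.05 0.3  0.08 0.  ]
t41.5 pos [ 627.3 -307.6   83.9] yaw -80.69 F [-0.   0.7 -1.1] op 0.467 -> d [ 0.9  1.3 44.9] rz 0.1
```

View pics/s26.png

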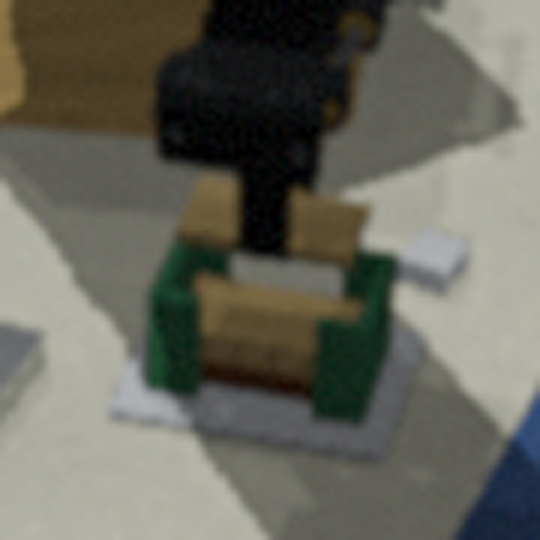

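{"fn": "arm_command", "kwargs": {"motion": [-1,0.6,0.8,6,0,0,0,-1,0.6,0.8,14,0,0,0,-1,0.6,0.8,22,0,0,0,-1,0.6,0.8,30,0,0,0,-1,0.6,0.8,38,0,0,0,-1,0.6,0.8,44,0,0,0,-1,0.6,0.8,45,0,0,0,-1,0.6,0.8,45,0,0,0,-1,0.6,0.8,45,0,0,0,1,0.6,0.8,45,0,0,0,1,0.6,0.8,45,0,0,0,1,0.6,0.8,45,0,0,0,1,0.6,0.8,45,0,0,0,1,0.6,0.8,45,0,0,0,1,0.6,0.8,45,0,0,0,1,0.6,0.8,25,0,0,0,1,0.6,0.8,5,0,0,0,1,0.6,0.8,-10,0,0,0,1,0.6,0.8,-10,0,0,0]}}

```text
t: 43.5
eef_pos: [627.1, -309.9, 95.9]
tcp_rot: [-3.139, -0.002, -1.41]
ft_force: [1.1, 0.1, 0.1]
opening: 0.997
```

```bash
python3 - <<'E'
from seg import *
im,d=env.read_camera('side'); np.save('s27.npy',im); save('s27',cv2.resize(im[110:190,250:340],None,fx=6,fy=6,interpolation=cv2.INTER_CUBIC))
save('s27f',im)
for q in env.spot_point('side','plate_c'): print(q['location'],px2w('side',q['location'],z=4)[0].round(),round(q['confidence'],2))
print(board('side',im,(459,75),8,'brass'))
go(460,62,85,-147)
E
```

```text
[294.1, 273.0] [466.  69.   4.] 0.72
[343.5, 293.1] [349.  76.   4.] 0.62
[391.5, 227.3] [ 311. -167.    4.] 0.59
('side', [458.6, 63.1, 82.1, 43.4, -57.1])
std [0.09 0.05 0.32 0.  ]
t43.9 pos [ 625.9 -309.3   92.8] yaw -80.77 F [-0.2  0.   0.1] op 0.997 -> d [-393.1  104.2    7.8] rz 66.2
```

View pics/s27.png

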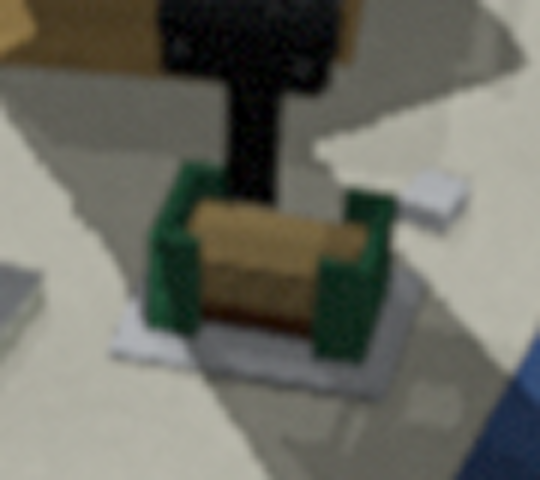

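View pics/s27f.png

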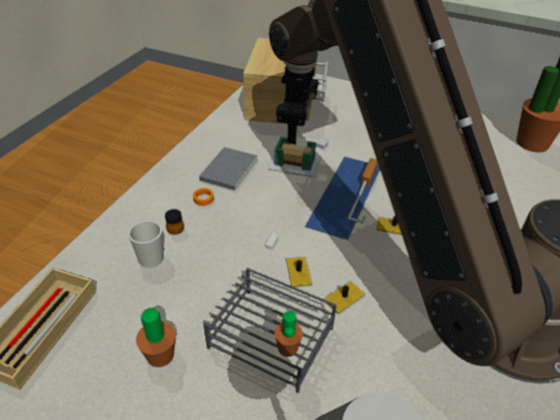

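```bash
python3 - <<'E'
from seg import *
im,d=env.read_camera('top'); np.save('t28.npy',im); save('t28',cv2.resize(im[200:320,180:420],None,fx=3.3,fy=3.3,interpolation=cv2.INTER_CUBIC))
print(board('top',im,(458,72),8,'brass'))
b=cv2.resize(im[220:270,210:260],None,fx=8,fy=8,interpolation=cv2.INTER_CUBIC);save('t28b',b)
E
```

```text
('top', (458, 72), 'not on mask', array([14, 48, 79]))
```

View pics/t28.png

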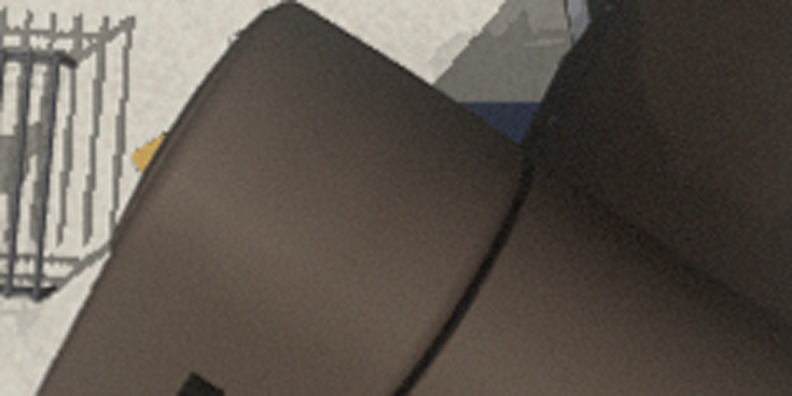

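View pics/t28b.png

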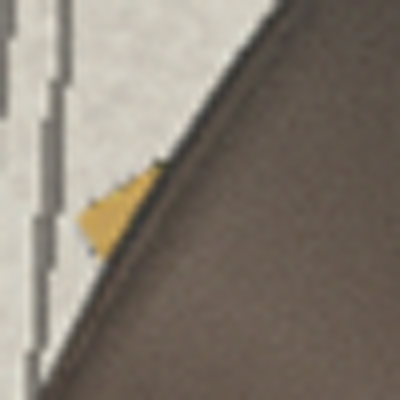

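The side fit puts the plate's centre at (458.5,62.5) with its long axis at -57°. The size fits (82 x 43) and the knob is well in front of the stand. Moving above it with jaw yaw +33°.

```bash
python3 -c "
from h import *
go(458.5,62.3,85,32.9,2)"
```

```text
std [0.03 0.03 0.09 0.  ]
t44.0 pos [ 626.1 -309.3   93. ] yaw -80.77 F [-1.1 -0.2 -0.2] op 0.997 -> d [-393.7  105.8    8. ] rz -113.7
```

{"fn": "arm_command", "kwargs": {"motion": [1,-45,12,0,0,0,-8,1,-90,24,0,0,0,-16,1,-135,36,0,0,0,-24,1,-180,48,0,0,0,-32,1,-225,60,0,0,0,-40,1,-270,72,0,0,0,-48,1,-315,84,0,0,0,-56,1,-360,96,0,0,0,-64,1,-393.7,105.8,0,0,0,-72,1,-393.7,105.8,0,0,0,-80,1,-393.7,105.8,0,0,0,-88,1,-393.7,105.8,0,0,0,-96,1,-393.7,105.8,0,0,0,-104,1,-393.7,105.8,0,0,0,-113.7,1,-393.7,105.8,0,0,0,-113.7,1,-393.7,105.8,20,0,0,-113.7,1,-393.7,105.8,30,0,0,-113.7,1,-393.7,105.8,30,0,0,-113.7]}}

```text
t: 45.8
eef_pos: [458.1, 62.1, 62.6]
tcp_rot: [-3.14, 0.002, 0.573]
ft_force: [-1.2, 0.7, 0.7]
opening: 1.001
```

```bash
python3 - <<'E'
from seg import *
im,d=env.read_camera('side'); save('s29',cv2.resize(im[190:340,220:380],None,fx=4,fy=4,interpolation=cv2.INTER_CUBIC))
go(458.5,62.3,2,32.9)
E
```

```text
std [0.18 0.01 0.32 0.  ]
t46.1 pos [458.8  62.2  63.8] yaw 32.87 F [-0.5  0.1 -0.6] op 1.0 -> d [-0.1 -0.3 61.8] rz -0.0
```

View pics/s29.png

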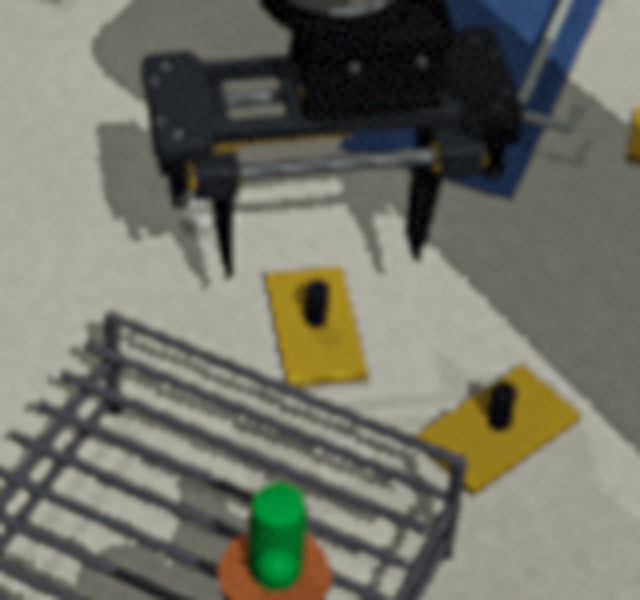

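```bash
python3 - <<'E'
from h import *
W=px2w('side',[np.array(p)/4+[219.6,189.6] for p in [(266,274),(342,268),(367,376),(287,381)]],z=8)[:,:2]
print(W.round(1),W.mean(0)); a=(W[0]+W[1]-W[2]-W[3]);print(np.degrees(np.arctan2(a[1],a[0])), np.linalg.norm(a)/2); b=(W[0]+W[3]-W[1]-W[2]);print(np.degrees(np.arctan2(b[1],b[0])), np.linalg.norm(b)/2)
E
```

```text
[[498.2  39.8]
 [461.5  17. ]
 [419.3  84. ]
 [456.4 105.7]] [458.86303478  61.61826882]
-57.69998169763285 78.59018604129407
31.041491147830516 43.092175033497426
```

Consistent with the fit. Down, grip and lift.

{"fn": "arm_command", "kwargs": {"motion": [1,0,0,30,0,0,0,1,0,0,55,0,0,0,1,0,0,62,0,0,0,1,0,0,62,0,0,0,-1,0,0,62,0,0,0,-1,0,0,62,0,0,0,-1,0,0,62,0,0,0,-1,0,0,62,0,0,0,-1,0,0,62,0,0,0,-1,0,0,62,0,0,0,-1,0,0,62,0,0,0,-1,0,0,62,0,0,0,-1,0,0,62,0,0,0,-1,0,0,62,0,0,0,-1,0,0,62,0,0,0,-1,0,0,40,0,0,0,-1,0,0,0,0,0,0,-1,0,0,-35,0,0,0,-1,0,0,-35,0,0,0]}}

```text
t: 48.0
eef_pos: [460.3, 62.2, 101.9]
tcp_rot: [3.138, -0.005, 0.575]
ft_force: [0.4, -0.3, -1.1]
opening: 0.468
```

```bash
python3 - <<'E'
from seg import *
im,d=env.read_camera('side'); save('s30',cv2.resize(im[170:320,220:380],None,fx=4,fy=4,interpolation=cv2.INTER_CUBIC))
go(626.2,-308.7,95,99.2)
E
```

```text
std [0.51 0.02 0.97 0.  ]
t48.3 pos [458.6  62.2  98.4] yaw 32.93 F [ 0.5  0.1 -1.3] op 0.47 -> d [-60.9 402.4   3.4] rz -66.3
```

View pics/s30.png

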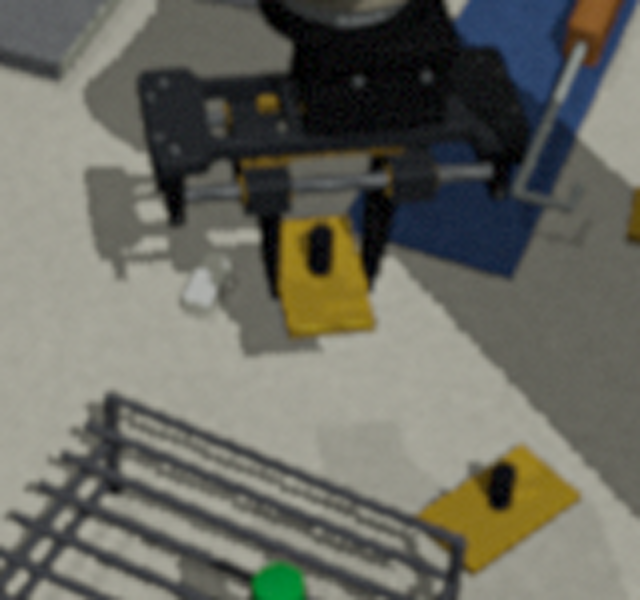

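The plate is held, knob up. The hook's J now seems to sit further right on the mat than before, perhaps from the knock; I'll check that after placing the plate.

{"fn": "arm_command", "kwargs": {"motion": [-1,-7,45,0,0,0,-8,-1,-14,90,0,0,0,-16,-1,-20,135,0,0,0,-24,-1,-27,180,0,0,0,-32,-1,-34,225,0,0,0,-40,-1,-41,270,0,0,0,-48,-1,-48,315,0,0,0,-56,-1,-54,360,0,0,0,-64,-1,-61,395,0,0,0,-66.3,-1,-61,402.4,0,0,0,-66.3,-1,-61,402.4,5,0,0,-66.3,-1,-61,402.4,5,0,0,-66.3,-1,-61,402.4,5,0,0,-66.3]}}

```text
t: 49.6
eef_pos: [625.8, -307.2, 93.1]
tcp_rot: [-3.141, -0.001, 1.733]
ft_force: [0.3, 0.5, -0.2]
opening: 0.468
```

```bash
python3 - <<'E'
from seg import *
im,d=env.read_camera('side'); save('s31f',im);save('s31',cv2.resize(im[90:190,250:340],None,fx=6,fy=6,interpolation=cv2.INTER_CUBIC))
go(626.2,-308.7,47,99.2)
for l in ('hook_grip','hook_mouth'):
    print(l,[(q['location'],px2w('side',q['location'],z=20)[0].round(),q['confidence']) for q in env.spot_point('side',l)])
E
```

```text
std [0.11 0.29 0.19 0.  ]
t49.9 pos [ 626.2 -307.8   93.9] yaw 99.27 F [ 0.7 -0.2 -0.9] op 0.47 -> d [-0.9 -0.2 46.9] rz 0.1
hook_grip [([368.6, 174.4], array([ 419., -324.,   20.]), 0.91), ([294.3, 157.0], array([ 630., -309.,   20.]), 0.56), ([271.0, 245.5], array([541.,  30.,  20.]), 0.26)]
hook_mouth [([359.4, 215.7], array([ 391., -155.,   20.]), 0.65)]
```

View pics/s31.png

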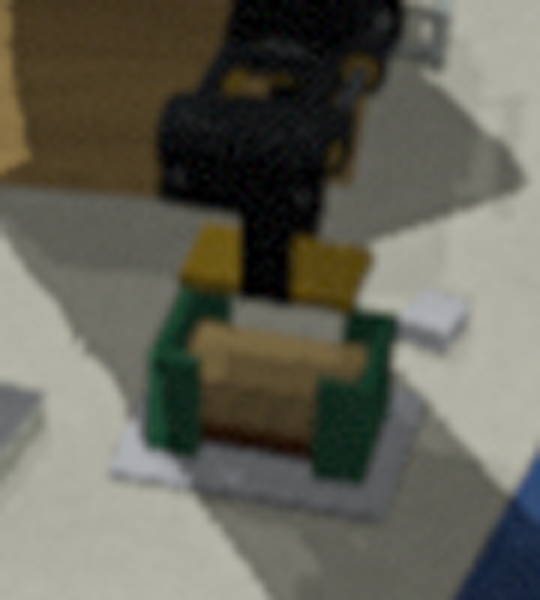

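View pics/s31f.png

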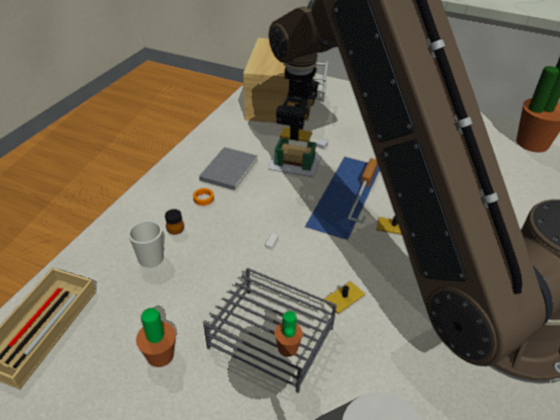

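The knock moved the hook: its mouth is now about 60 mm off the mat's centre line. I'll place the plate first, then put the rod back.

{"fn": "arm_command", "kwargs": {"motion": [-1,-0.4,0,6,0,0,0,-1,-0.4,0,14,0,0,0,-1,-0.4,0,22,0,0,0,-1,-0.4,0,30,0,0,0,-1,-0.4,0,38,0,0,0,-1,-0.4,0,44,0,0,0,-1,-0.4,0,46.5,0,0,0,-1,-0.4,0,46.5,0,0,0,-1,-0.4,0,46.5,0,0,0]}}

```text
t: 50.9
eef_pos: [626.5, -309.2, 47.4]
tcp_rot: [3.141, 0.0, 1.732]
ft_force: [-0.3, 0.4, -1.7]
opening: 0.468
```

```bash
python3 - <<'E'
from seg import *
go(626.2,-308.7,46,99.2)
im,d=env.read_camera('side'); save('s32',cv2.resize(im[90:190,250:340],None,fx=6,fy=6,interpolation=cv2.INTER_CUBIC))
E
```

```text
std [0.03 0.03 0.07 0.  ]
t51.1 pos [ 626.5 -309.2   47.5] yaw 99.23 F [-0.5 -0.2 -2.7] op 0.468 -> d [ 0.6 -0.2  1.5] rz 0.0
```

View pics/s32.png

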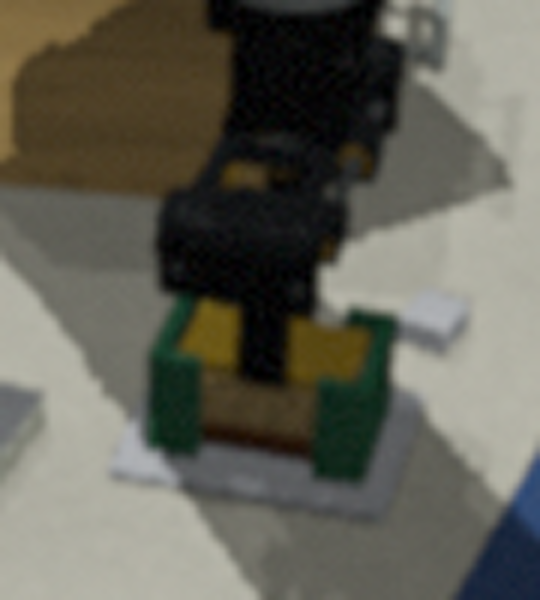

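The plate is inside the pocket, just above the boards. Lower 1.3 mm and release.

{"fn": "arm_command", "kwargs": {"motion": [-1,0.3,0,1.3,0,0,0,-1,0.3,0,1.3,0,0,0,1,0.3,0,1.3,0,0,0,1,0.3,0,1.3,0,0,0,1,0.3,0,1.3,0,0,0,1,0.3,0,1.3,0,0,0,1,0.3,0,1.3,0,0,0,1,0.3,0,1.3,0,0,0,1,0.3,0,1.3,0,0,0,1,0.3,0,-25,0,0,0,1,0.3,0,-60,0,0,0,1,0.3,0,-80,0,0,0,1,0.3,0,-80,0,0,0]}}

```text
t: 52.5
eef_pos: [627.4, -309.5, 130.4]
tcp_rot: [3.138, 0.004, 1.732]
ft_force: [-0.8, 0.3, 0.5]
opening: 1.0
```

```bash
python3 - <<'E'
from seg import *
im,d=env.read_camera('side'); save('s33',cv2.resize(im[90:250,250:400],None,fx=4,fy=4,interpolation=cv2.INTER_CUBIC));np.save('s33.npy',im)
im,d=env.read_camera('top'); save('t33',im);np.save('t33.npy',im)
go(420,-324,130,10)
E
```

```text
std [0.12 0.07 0.45 0.  ]
t52.9 pos [ 625.8 -308.6  126. ] yaw 99.23 F [ 0.4  0.  -0. ] op 1.004 -> d [  17.8 -205.6   -4. ] rz 89.2
```

View pics/s33.png

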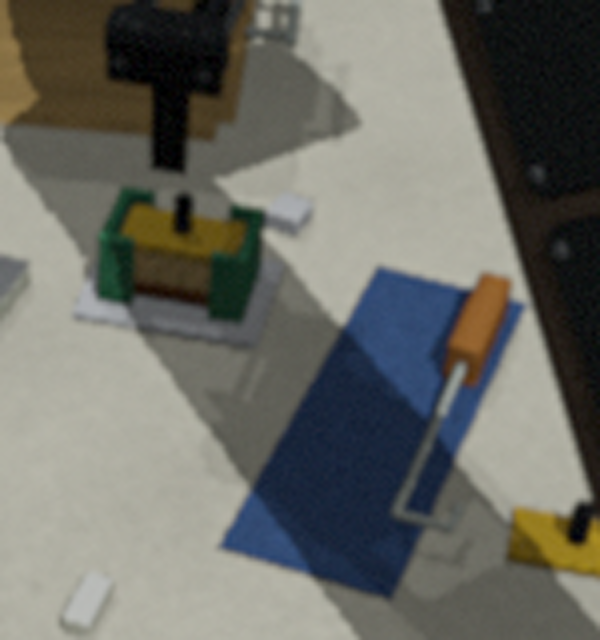

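View pics/t33.png

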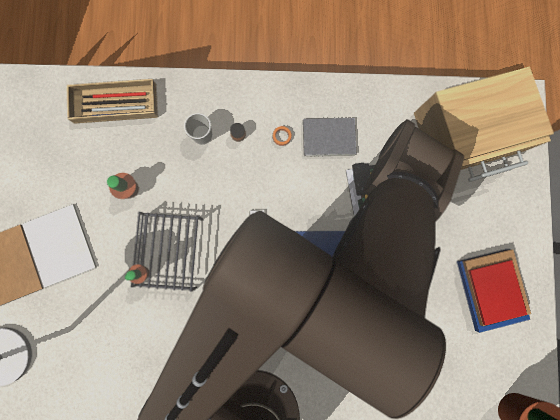

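```bash
python3 - <<'E'
from h import *
f=lambda p,z:px2w('side',np.array(p)/4+[249.6,89.6],z=z)[0,:2]
a=f((460,370),20);e=f((398,513),20);t=f((455,522),20); print('start',a,'elbow',e,'tipcorner',t)
d=(e-a)/np.linalg.norm(e-a); print('dir',np.degrees(np.arctan2(d[1],d[0])),np.linalg.norm(e-a),np.linalg.norm(t-e)); 
print('grip from elbow',e-197*d)
im=np.load('s33.npy'); b=cv2.resize(im[150:200,345:390],None,fx=12,fy=12,interpolation=cv2.INTER_CUBIC); save('c33',b)
E
```

```text
start [ 419.00963162 -287.0117855 ] elbow [ 410.83756199 -136.58040962] tipcorner [ 377.23741688 -143.9995218 ]
dir 93.10949304410944 150.65318307038925 34.409489637062954
grip from elbow [ 421.52368016 -333.29036585]
```

View pics/c33.png

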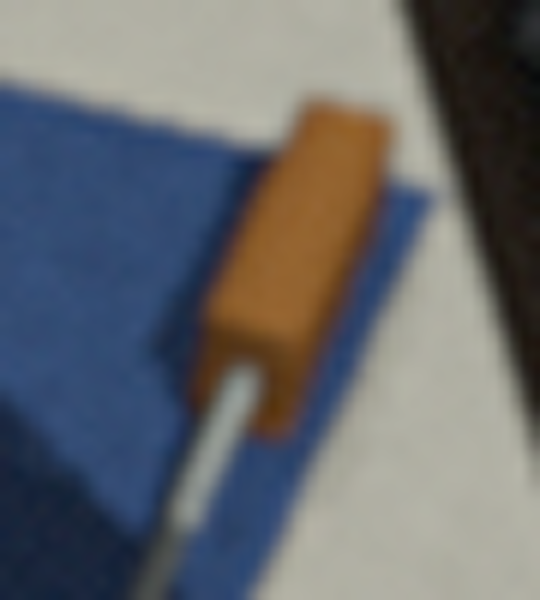

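```bash
python3 - <<'E'
from h import *
f=lambda p,z:px2w('side',np.array(p)/12+[344.54,149.54],z=z)[0,:2]
W=np.array([f(p,37) for p in [(308,103),(390,115),(293,330),(207,312)]]);print(W.round(1),W.mean(0)); a=W[2]+W[3]-W[0]-W[1];print(np.degrees(np.arctan2(a[1],a[0])),np.linalg.norm(a)/2)
E
python3 -c "
from h import *
go(420,-329,90,3.5,2)"
```

```text
[[ 432.5 -373.7]
 [ 414.3 -377.5]
 [ 410.7 -290.8]
 [ 429.5 -288.6]] [ 421.77653193 -332.65233038]
92.21191466038272 85.94135583019408
std [0.02 0.03 0.1  0.  ]
t53.0 pos [ 626.  -308.7  126. ] yaw 99.23 F [-0.4 -0.3 -0. ] op 0.999 -> d [  13.  -206.6   36. ] rz 95.7
```

{"fn": "arm_command", "kwargs": {"motion": [1,2,-40,0,0,0,8,1,4,-80,0,0,0,16,1,6,-120,0,0,0,24,1,8,-160,0,0,0,32,1,9.8,-205.6,0,0,0,40,1,9.8,-205.6,0,0,0,48,1,9.8,-205.6,0,0,0,56,1,9.8,-205.6,0,0,0,64,1,9.8,-205.6,0,0,0,72,1,9.8,-205.6,0,0,0,80,1,9.8,-205.6,0,0,0,88,1,9.8,-205.6,0,0,0,96.5,1,9.8,-205.6,0,0,0,96.5,1,9.8,-205.6,36,0,0,96.5,1,9.8,-205.6,50,0,0,96.5,1,9.8,-205.6,50,0,0,96.5]}}

```text
t: 54.55
eef_pos: [421.1, -331.5, 75.4]
tcp_rot: [-3.139, 0.002, 0.052]
ft_force: [-0.8, -0.2, -0.3]
opening: 1.001
```

```bash
python3 - <<'E'
from seg import *
im,d=env.read_camera('side'); save('s34',cv2.resize(im[60:250,270:420],None,fx=3.1,fy=3.1,interpolation=cv2.INTER_CUBIC))
go(421.5,-331,8,2.7)
E
```

```text
std [0.22 0.2  0.55 0.  ]
t54.9 pos [ 421.9 -332.3   77.6] yaw 2.85 F [ 0.7  0.1 -0.4] op 0.999 -> d [-0.4 -1.3 69.6] rz 0.2
```

View pics/s34.png

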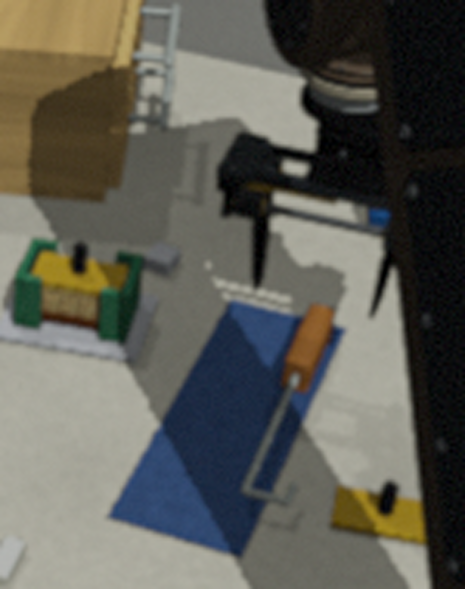

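{"fn": "arm_command", "kwargs": {"motion": [1,0,-1,35,0,0,0,1,0,-1,60,0,0,0,1,0,-1,69.5,0,0,0,1,0,-1,69.5,0,0,0,-1,0,-1,69.5,0,0,0,-1,0,-1,69.5,0,0,0,-1,0,-1,69.5,0,0,0,-1,0,-1,69.5,0,0,0,-1,0,-1,69.5,0,0,0,-1,0,-1,69.5,0,0,0,-1,0,-1,69.5,0,0,0,-1,0,-1,69.5,0,0,0,-1,0,-1,69.5,0,0,0,-1,0,-1,69.5,0,0,0,-1,0,-1,69.5,0,0,0,-1,0,-1,69.5,0,0,0,-1,0,-1,69.5,0,0,0,-1,0,-1,69.5,0,0,0]}}

```text
t: 56.65
eef_pos: [421.7, -331.1, 7.6]
tcp_rot: [-3.142, 0.0, 0.048]
ft_force: [-0.4, 0.4, -0.7]
opening: 0.251
```

```bash
python3 -c "
from h import *
go(460,-328,8,-1.4)"
```

```text
std [0.02 0.01 0.01 0.  ]
t56.9 pos [ 421.7 -331.1    7.6] yaw 2.73 F [ 0.4  0.5 -1.3] op 0.25 -> d [38.4 -1.3 -0.4] rz 4.1
```

{"fn": "arm_command", "kwargs": {"motion": [-1,0,0,-10,0,0,0,-1,0,0,-25,0,0,0,-1,15,0,-25,0,0,2,-1,30,-1,-25,0,0,4.1,-1,38.4,-1.3,-25,0,0,4.1,-1,38.4,-1.3,-25,0,0,4.1,-1,38.4,-1.3,-12,0,0,4.1,-1,38.4,-1.3,-4,0,0,4.1,-1,38.4,-1.3,0,0,0,4.1,-1,38.4,-1.3,0,0,0,4.1,1,38.4,-1.3,0,0,0,4.1,1,38.4,-1.3,0,0,0,4.1,1,38.4,-1.3,0,0,0,4.1,1,38.4,-1.3,0,0,0,4.1,1,38.4,-1.3,0,0,0,4.1,1,38.4,-1.3,0,0,0,4.1,1,38.4,-1.3,-30,0,0,4.1,1,38.4,-1.3,-80,0,0,4.1,1,38.4,-1.3,-120,0,0,4.1,1,38.4,-1.3,-150,0,0,4.1]}}

```text
t: 58.9
eef_pos: [460.2, -328.2, 160.3]
tcp_rot: [3.14, -0.002, -0.024]
ft_force: [0.5, 0.4, -0.1]
opening: 0.986
```

```bash
python3 -c "
from h import *
go(280,-558,215,-63.4,2)"
```

```text
std [0.59 0.49 1.97 0.  ]
t59.0 pos [ 460.8 -328.7  162.3] yaw -1.36 F [-0.3 -0.3 -0.2] op 0.994 -> d [-175.3  233.6  -52.7] rz 62.0
```

Now I move clear, back towards the start pose, to check everything.

{"fn": "arm_command", "kwargs": {"motion": [1,-175,234,-53,0,0,62,1,-175,234,-53,0,0,62,1,-175,234,-53,0,0,62,1,-175,234,-53,0,0,62,1,-175,234,-53,0,0,62,1,-175,234,-53,0,0,62,1,-175,234,-53,0,0,62,1,-175,234,-53,0,0,62,1,-175,234,-53,0,0,62,1,-175,234,-53,0,0,62]}}

```text
t: 60.0
eef_pos: [279.5, -557.5, 210.0]
tcp_rot: [-3.142, 0.001, -1.104]
ft_force: [0.2, 0.2, -0.1]
opening: 1.0
```

```bash
python3 - <<'E'
from h import *
im,d=env.read_camera('side'); np.save('s36.npy',im);save('s36',im);
im2,d=env.read_camera('top'); np.save('t36.npy',im2);save('t36',im2)
a=cv2.resize(im[120:200,255:335],None,fx=5,fy=5,interpolation=cv2.INTER_CUBIC);b=cv2.resize(im2[150:230,335:415],None,fx=5,fy=5,interpolation=cv2.INTER_CUBIC); save('c36',np.hstack([a,b]))
for c in('side','top'):
  for l in ('hook_grip','hook_mouth','plate_c'):
    print(c,l,[(np.round(q['location']),px2w(c,q['location'],z=48 if l=='plate_c' else 20)[0].round(),round(q['confidence'],2)) for q in env.spot_point(c,l)])
E
```

```text
side hook_grip [(array([353., 170.]), array([ 462., -322.,   20.]), 0.59), (array([293., 148.]), array([ 651., -350.,   20.]), 0.53), (array([323., 147.]), array([ 574., -390.,   20.]), 0.33)]
side hook_mouth [(array([336., 212.]), array([ 446., -142.,   20.]), 0.76)]
side plate_c [(array([347., 294.]), array([334., 110.,  48.]), 0.94), (array([394., 225.]), array([ 302., -128.,   48.]), 0.76), (array([292., 148.]), array([ 636., -307.,   48.]), 0.73), (array([334., 214.]), array([ 440., -104.,   48.]), 0.55), (array([174., 230.]), array([747., 104.,  48.]), 0.28)]
top hook_grip [(array([378., 248.]), array([ 457., -336.,   20.]), 0.83)]
top hook_mouth [(array([314., 250.]), array([ 450., -159.,   20.]), 0.78), (array([234., 137.]), array([764.,  71.,  20.]), 0.28)]
top plate_c [(array([319., 300.]), array([ 318., -169.,   48.]), 0.89), (array([227., 288.]), array([344.,  76.,  48.]), 0.69), (array([373., 182.]), array([ 638., -315.,   48.]), 0.6)]
```

View pics/t36.png

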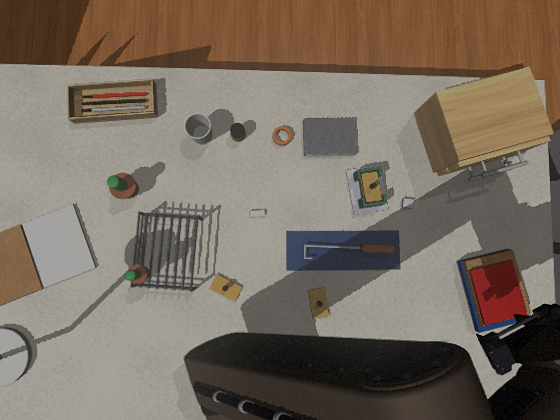

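View pics/s36.png

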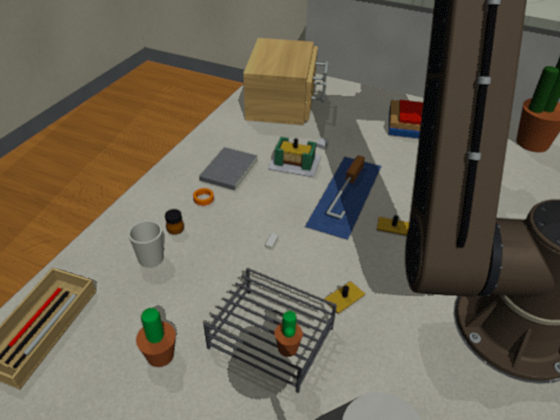

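View pics/c36.png

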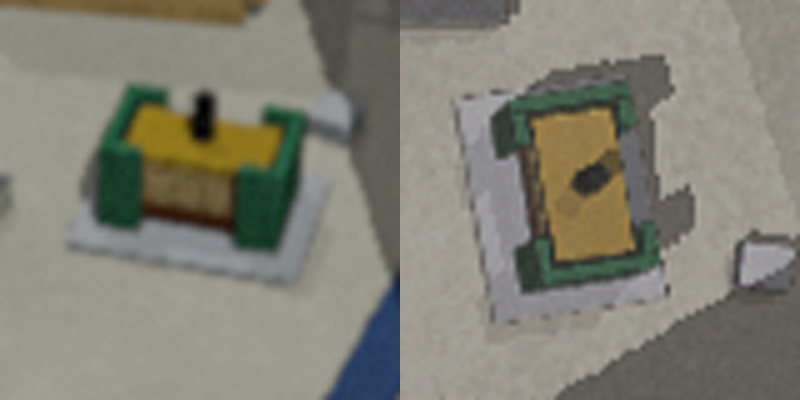

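```bash
python3 -c "
from h import *
print(env.state()['t'],env.job_done())"
```

```text
the job is handed in; nothing more can be done
60.4 None
```

I handed the job in at 60 s with every part in place in the final images; no verdict was reported.

- **Plate:** I drew the brass plate under the stand, the farthest left of three, out by its knob with the hooked rod. The fingers first touched it when the knob was about 97 mm in front of the stand.
- **Press:** The dark base, all three plywood boards I found and the brass plate were stacked in the pocket.
- **Hook:** After I laid the rod on the mat, the expected knock shifted it so that the mouth hung off the mat's edge. I picked it up again and laid it near the mat's middle.

**Last checks:** In the top and side pictures the stack is inside the pocket, flat and square, knob up. I judged this by eye and from the arm's release positions, which were within about 1.5 mm of the pocket centre I measured. I did not measure each board's offset or tilt.

The rod lies on the mat, with its handle at about (460,-328) mm and its mouth at about (448,-150) mm. The bystanders and the two look-alike plates stand where they did, and the arm is clear.

The two cameras disagreed by 10 to 20 mm on the rod and by up to about 4 mm on the pocket centre. Both rod readings lie within the mat's limits.

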